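# Rock the tight tube block out of the heating module

### The arm

A 7-joint arm with a two-finger parallel gripper is mounted at the origin on the work surface. World frame = base frame: x ahead of the robot, y to its left, z up, the work surface at z = 0. Lengths are in m, angles in rad, forces in N, time in s.
With the tool pointing down it reaches from about 0.425 to 0.875 m from the base axis. Payload 4.7 kg.
Tool frame: the origin (TCP) lies midway between the tips of the shut fingers; the grasp point (between the pads) lies 19 mm behind it (bot.grasp_offset is the distance from the TCP to the grasp point, in m); z points along the fingers, y is the direction in which the jaws open and shut (so a half turn about z gives the same grasp; the last joint's range is limited). The gripper opens to 87 mm and grips with 3 to 60 N. Pads are 19 mm wide; open, the fingers measure 117 mm over their backs; the gripper's body (75 mm by 190 mm) begins 51 mm behind the grasp point.
Start: joints at [1.192, 0.321, -0.07, 1.45, 0.023, 1.371, -0.057], TCP at [0.249, -0.601, 0.223] pointing down, gripper open.
Joint ranges: [-2.86, 2.86], [-0.3, 2.09], [-1.38, 1.24], [0.06, 2.45], [-1.56, 4.7], [0.09, 2.05], [-2.69, 2.69]. Speed limits (rad/s): [2.57, 2.57, 3.14, 3.14, 3.14, 3.14, 3.14].

### API

Orientations are given as a 3x3 rotation matrix whose columns are the frame's x, y, z axes.
In Python, from workcell import bot gives the robot as it stands.
- The arm moves only by the shell command python3 -m crank 'ROWS'. ROWS is JSON, a list of rows, each an object with "fingers": the closure, from -1 (fully open) to 1 (shut); "dp": the shift along the tool's x, y, z in mm, a list of three; "roll": the turn about the tool's z in degrees. In form: [{"fingers": fingers, "dp": [tx, ty, tz], "roll": roll}, ...]. A call has 1 to 20 rows; each row shifts and turns the pose as measured when the row begins, along the tool's axes as they then stand; what a row does not reach is not made up. A row lasts 1/10 s, in which the tool goes at most 50 mm and 8.59 degrees, less where a joint would pass 70% of its speed; a pose out of reach is approached as far as the arm can. A call is refused whole if a number of a shift passes 50 or a number of a turn 8.59, either way. A call with a gripper value outside its range is refused whole. The fingers move at their own pace and stop on an object; the grip force is fixed at half the most. Time passes only in rows, so rows that do not move let the fingers close. It gives the time, the measured TCP pose, the force and the opening at its end, in the units of the state.
- bot.get_state(): the state, without advancing time (a new reading comes with each control period).
- bot.read_camera(name): name is "scene" or "top" or "wrist"; returns the picture (400x640x3 uint8, blue, green, red); there is no depth.
- bot.camera_params(name): a dict with "mtx" (3x3 intrinsics, pixels), "R" (3x3) and "t" (3): a world point X has camera coordinates R X + t. Camera axes: x right, y down, z forward; pixel columns grow to the right and rows downward; lengths in m; the calibration is good to about 2 mm. A picture is of the moment at which its call begins: read the wrist's pose just before it. camera_params takes no time and is no camera call; for the wrist camera it gives the pose at the moment of the call.
- bot.finish_job(): hands the job in, once; it reports no verdict.
The state is a dict: "time": time; "joints": joint angles; "joint_velocities": joint speeds; "joint_efforts": joint torques, N m; "ee_pos": TCP position; "orientation": TCP orientation; "contact_force": force on the tool from outside, world axes, zero at the start; "ft_torque": the same for the moment, N m; "width": finger opening in m.
Only numpy, scipy, OpenCV 4.12 (cv2) and the standard library are available. Lean on these libraries where they do the work, as an engineer would, in place of code of your own. Each camera call takes 0.05 s, during which the arm holds its last target.

### The job

The tube block in the heating module is due for changing. Lift its black insulating cover up off the block's lifting post and lay it flat, right way up, on the rest mat; then take the block by its post and rock it to the module's left and right, over and over, until it walks up out of its spring-gripped well, without dragging the module up off the deck. Finish while holding the block by the post, level and still, straight over its well and just clear of it, one to two finger-widths up; leave everything else where it is.

Things in the scene. Friction and masses are not known exactly. Their poses are not given: they have to be found in the camera images.
- cover_hub (a point): insulating cover, black, loose, 0.14 kg: plate 100 (own x) x 78 x 8 mm with a round hub on top, 44 mm outside diameter, 36 mm tall, and a 28 mm hole right through. It starts lying on the tube block, the block's 18 mm post standing up through the hub and 16 mm out of it. Point: on the hub's axis, 28 mm above the cover's underside, 16 mm below the hub's top; z up.
- post_grip (a point): tube block, loose, 0.42 kg: aluminium, 80 (own x) x 58 (own y) x 48 mm, ten tube holes in its top and a plain upright steel lifting post, 18 mm diameter, 60 mm tall, in the middle of its top. Point: on the post's axis, 18 mm below its top, 42 mm above the block's top, 90 mm above the block's underside; z up the post. It starts seated on the floor of the module's well.
- block_foot (a point): the centre of the same tube block's underside; same axes.
- block: the same block; origin at the centre of its underside. Each strip grips its side face with about 10 N, also part-way out. A straight pull (24 N) brings the module up too; leaned about the module's x axis, the hand tilting with the post, one side slides up about 6 mm while the other strip holds; then the other way, and so on. The strips let go once it has risen about 20 mm.
- cover: the same cover; origin at the centre of its underside, axes as above. Gripped across the hub's 44 mm, it must rise 65 mm or more to clear the post.
- well_rim (a point): centre of the well's mouth, level with the top of the heating module: a white box 175 x 120 x 66 mm with a sloping control panel in front. x to the module's back, y to its left, z up. The well is 84 (x) x 62 (y) mm, 32 mm deep: the block has 2 mm of play each side, leans up to 7 degrees and stands 16 mm proud. A spring strip on the +y and on the -y wall, 17 mm above the floor, grips it.
- module (a joint): how far the heating module has been lifted off the deck, m: 0 standing. It stands by its weight (1.5 kg) between corner guides on the deck tile: it cannot slide or tip, but comes up if pulled with more than about 15 N.
- deck: the dark deck tile that carries the module, fixed, 330 x 170 x 8 mm; origin on the work surface under the centre of the well, x towards its far end.
- mat_top (a point): the centre of the top of the rest mat: a mid-grey rubber mat lying on the bench, fixed, 190 (own x) x 180 (own y) mm, its top 3 mm above the bench. A marker pen lies on it along its far (own +x) edge, 82 mm from the centre.
- marker: marker pen, 110 mm long, 12 mm thick, lying on the mat; bystander.
- microplate: white microplate, 128 x 86 x 14 mm, on the deck tile behind the module (162 mm from the well's centre); bystander.
- tuberack: white rack with small tubes, 115 x 50 x 57 mm, between the robot and the work area; bystander.
- trough: open white reagent trough, 128 x 86 x 44 mm, at the left; bystander.
- reagent: amber bottle, 64 mm diameter, 130 mm tall, at the right; bystander.
Mind the look-alikes: they are no part of the job. Leave any pink or yellow look-alike of the cover alone. What is shaped like the block but yellow is not meant.

How it is judged:
By the outcome, as a careful person would: the job done as asked, in the order asked, and still so for the second after the job is handed in, while the arm keeps its last pose, push and grip.
It also fails if it takes over 58 s, if anything falls off the work surface, if the arm or the gripper's body presses on something with over 40 N, if the wrist force passes 120 N, or if a joint passes its speed limit or range.

## Working session

There is one attempt and no reset: what is moved stays moved. The work goes in short steps, Python scripts to look and compute and a shell command to move; the robot and the scene stay as the last step left them, time stands still between calls to the robot, and variables do not carry over. Pictures are saved under pics/ and viewed, and the job is handed in when it is done.

```bash
ls; mkdir -p pics; python3 - <<'E'
from workcell import bot
import cv2,numpy as np
np.set_printoptions(precision=4,suppress=True)
print(bot.get_state())
for n in ("scene","top"):
    im=bot.read_camera(n); cv2.imwrite(f"pics/{n}0.png",im)
    p=bot.camera_params(n); print(n,p)
E
```

```text
pics
{'time': 0.0, 'joints': array([ 1.1921,  0.3218, -0.0701,  1.4517,  0.0226,  1.3708, -0.0569]), 'joint_velocities': array([-0.    , -0.001 , -0.0004,  0.0005,  0.0002,  0.0003,  0.0012]), 'joint_efforts': array([  0.0005, -49.1287,  -0.404 , -31.2519,  -0.0643,   0.0438,
         0.0002]), 'ee_pos': array([ 0.2485, -0.6   ,  0.2215]), 'orientation': array([[ 0.9239,  0.3827, -0.0008],
       [ 0.3827, -0.9239,  0.0017],
       [-0.0001, -0.0019, -1.    ]]), 'contact_force': array([-0.2078,  0.0189,  0.0067]), 'ft_torque': array([-0.0171,  0.0026,  0.0523]), 'width': 0.08741235617751901}
scene {'mtx': array([[384.633 ,   0.    , 317.2192],
       [  0.    , 384.633 , 204.3785],
       [  0.    ,   0.    ,   1.    ]]), 'R': array([[ 0.4894,  0.8718, -0.022 ],
       [ 0.5249, -0.3146, -0.7909],
       [-0.6964,  0.3755, -0.6116]]), 't': array([-0.2222, -0.1911,  1.5424])}
top {'mtx': array([[445.3863,   0.    , 318.7515],
       [  0.    , 445.3863, 200.7636],
       [  0.    ,   0.    ,   1.    ]]), 'R': array([[-0.0037, -0.9997,  0.0231],
       [-0.9807, -0.0009, -0.1957],
       [ 0.1956, -0.0234, -0.9804]]), 't': array([-0.0383,  0.549 ,  1.3887])}
```

View pics/scene0.png

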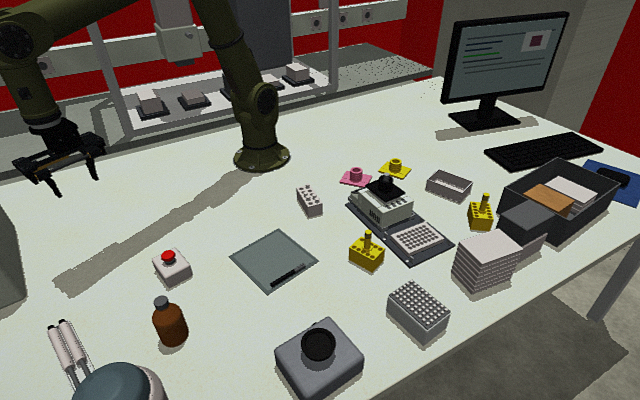

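View pics/top0.png

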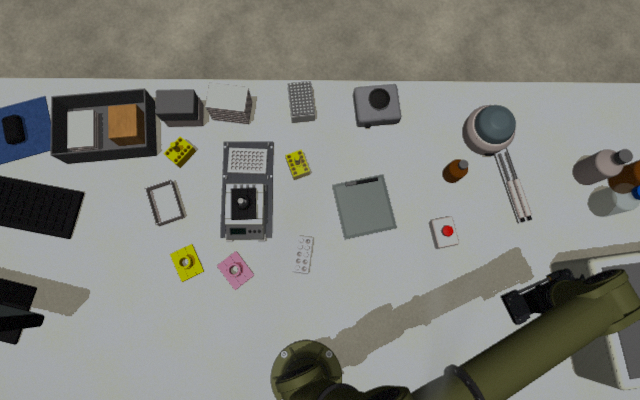

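The black cover sits on the module at top (243,203). The look-alikes are the pink cover (235,269), the yellow cover (187,262), and the yellow blocks (180,151) and (298,163). Only the black one matches. The mat is at (365,207), with the marker on its far edge. I'll enlarge to confirm.

```bash
python3 - <<'E'
import cv2
im=cv2.imread("pics/top0.png")
cv2.imwrite("pics/top0a.png",cv2.resize(im[135:250,205:290],None,fx=6,fy=5.2*6/5.2*0+5.2,interpolation=cv2.INTER_CUBIC) if 0 else cv2.resize(im[140:245,210:290],None,fx=5.6,fy=5.6,interpolation=cv2.INTER_CUBIC))
cv2.imwrite("pics/top0b.png",cv2.resize(im[165:245,325:405],None,fx=7,fy=7,interpolation=cv2.INTER_CUBIC))
im=cv2.imread("pics/scene0.png")
cv2.imwrite("pics/scene0a.png",cv2.resize(im[160:275,335:465],None,fx=5,fy=5,interpolation=cv2.INTER_CUBIC))
E
```

```text
(no output)
```

View pics/top0a.png

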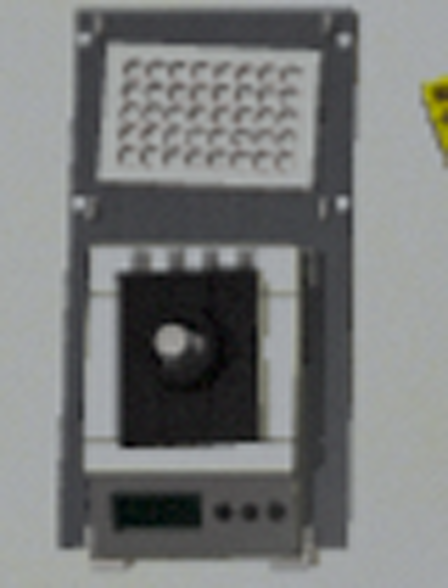

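View pics/top0b.png

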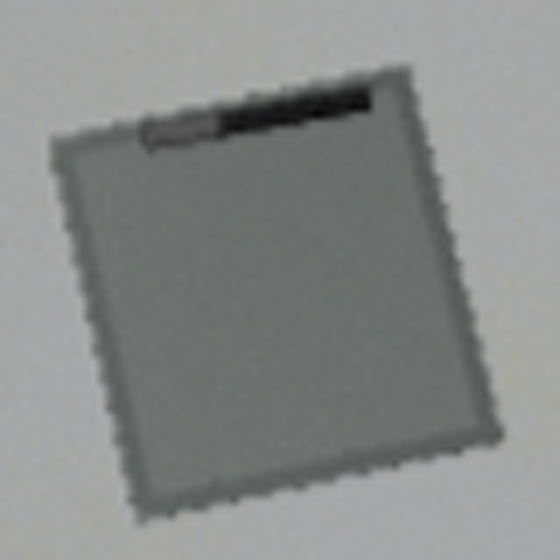

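View pics/scene0a.png

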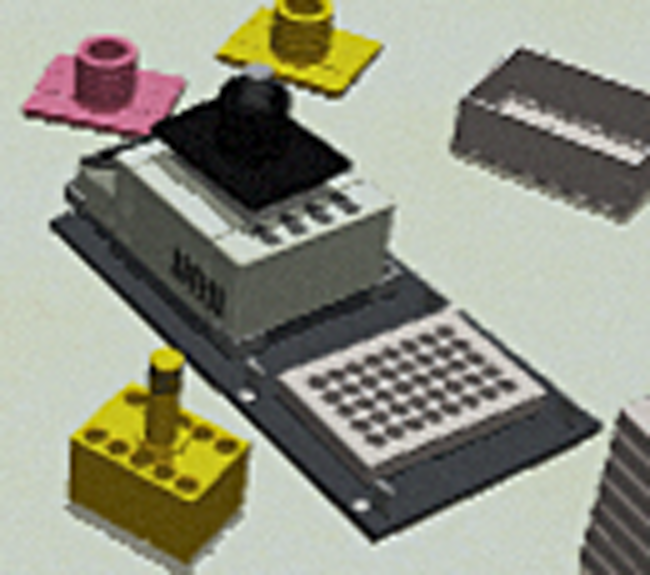

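```bash
cat > h.py <<'E'
import numpy as np, cv2
from workcell import bot
np.set_printoptions(precision=4,suppress=True)
def ray(p,uv):
    d=np.linalg.inv(p["mtx"])@np.array([uv[0],uv[1],1.]); R=p["R"]
    return -R.T@p["t"], R.T@d
def onz(p,uv,z):
    c,d=ray(p,uv); return c+d*(z-c[2])/d[2]
def proj(p,X):
    X=p["R"]@np.array(X)+p["t"]; q=p["mtx"]@X; return q[:2]/q[2]
def crop(uv,o,f): return [(uv[0]+.5)/f-.5+o[0],(uv[1]+.5)/f-.5+o[1]]
E
python3 - <<'E'
from h import *
T=bot.camera_params("top");S=bot.camera_params("scene")
t=lambda u,v:crop((u,v),(210,140),5.6)
print("post",onz(T,t(171,341),.150),onz(S,crop((259,72),(335,160),5),.150))
print("tile",[onz(T,t(*a),.008) for a in [(78,12),(356,15),(350,548),(60,548)]])
print("cover plate",[onz(T,t(*a),.098) for a in [(119,271),(259,268),(260,440),(119,445)]])
print("module",[onz(T,t(*a),.074) for a in [(90,247),(302,245),(298,472),(84,472)]])
m=lambda u,v:crop((u,v),(325,165),7)
q=np.array([onz(T,m(*a),.003) for a in [(52,137),(409,67),(501,438),(138,520)]])
print("mat",q,q.mean(0), [np.linalg.norm(q[i]-q[i-1]) for i in range(4)])
s=lambda u,v:crop((u,v),(335,160),5)
print("scene cover",[onz(S,s(*a),.098) for a in [(155,128),(352,167),(258,208)]])
print("scene tile",[onz(S,s(*a),.008) for a in [(603,427),(372,541),(50,225)]])
E
```

```text
post [0.5306 0.2    0.15  ] [0.5345 0.1964 0.15  ]
tile [array([0.7639, 0.2849, 0.008 ]), array([0.7627, 0.1154, 0.008 ]), array([0.4352, 0.1136, 0.008 ]), array([0.4354, 0.2829, 0.008 ])]
cover plate [array([0.5811, 0.2384, 0.098 ]), array([0.5829, 0.16  , 0.098 ]), array([0.485 , 0.1571, 0.098 ]), array([0.4822, 0.2349, 0.098 ])]
module [array([0.6006, 0.2596, 0.074 ]), array([0.602 , 0.1386, 0.074 ]), array([0.4706, 0.1382, 0.074 ]), array([0.4707, 0.2582, 0.074 ])]
mat [[ 0.6167 -0.0854  0.003 ]
 [ 0.6521 -0.2599  0.003 ]
 [ 0.4699 -0.298   0.003 ]
 [ 0.4309 -0.1243  0.003 ]] [ 0.5424 -0.1919  0.003 ] [np.float64(0.18985874086790402), np.float64(0.17803917933246424), np.float64(0.18618506349070735), np.float64(0.17803877293673398)]
scene cover [array([0.4908, 0.1549, 0.098 ]), array([0.5858, 0.2327, 0.098 ]), array([0.5895, 0.1593, 0.098 ])]
scene tile [array([0.7673, 0.2805, 0.008 ]), array([0.769 , 0.1088, 0.008 ]), array([0.4435, 0.1099, 0.008 ])]
```

```bash
python3 -m crank '[{"fingers":-1,"dp":[0,0,-4],"roll":-8.4},{"fingers":-1,"dp":[0,0,-4],"roll":-8.4},{"fingers":-1,"dp":[0,0,-4],"roll":-8.4},{"fingers":-1,"dp":[0,0,-4],"roll":-8.4},{"fingers":-1,"dp":[0,0,-4],"roll":-8.4},{"fingers":-1,"dp":[0,0,-4],"roll":-8.4},{"fingers":-1,"dp":[0,0,-4],"roll":-8.4},{"fingers":-1,"dp":[0,0,0],"roll":-8.4},{"fingers":-1,"dp":[0,40,0],"roll":0},{"fingers":-1,"dp":[0,40,0],"roll":0}]'
```

```text
time: 1.1
ee_pos: [0.32, -0.5988, 0.2439]
orientation: [[-0.015, 1.0, -0.011], [1.0, 0.015, 0.01], [0.01, -0.01, -1.0]]
contact_force: [1.0, -0.2, 0.0]
width: 0.0871
```

```bash
python3 -m crank '[{"fingers":-1,"dp":[20,40,0],"roll":0},{"fingers":-1,"dp":[30,40,0],"roll":0},{"fingers":-1,"dp":[40,30,0],"roll":0},{"fingers":-1,"dp":[40,30,0],"roll":0},{"fingers":-1,"dp":[40,20,0],"roll":0},{"fingers":-1,"dp":[45,10,0],"roll":0},{"fingers":-1,"dp":[45,10,0],"roll":0},{"fingers":-1,"dp":[45,0,0],"roll":0},{"fingers":-1,"dp":[45,0,0],"roll":0},{"fingers":-1,"dp":[45,0,0],"roll":0},{"fingers":-1,"dp":[45,0,0],"roll":0},{"fingers":-1,"dp":[45,0,0],"roll":0},{"fingers":-1,"dp":[45,0,0],"roll":0},{"fingers":-1,"dp":[45,0,0],"roll":0},{"fingers":-1,"dp":[45,0,0],"roll":0},{"fingers":-1,"dp":[30,0,0],"roll":0},{"fingers":-1,"dp":[0,0,0],"roll":0}]'
```

```text
time: 2.8
ee_pos: [0.4932, 0.0842, 0.2405]
orientation: [[-0.023, 1.0, -0.019], [1.0, 0.023, 0.019], [0.019, -0.018, -1.0]]
contact_force: [-0.0, 0.3, -0.1]
width: 0.0871
```

```bash
python3 -m crank '[{"fingers":-1,"dp":[40,12,0],"roll":0},{"fingers":-1,"dp":[40,12,0],"roll":0},{"fingers":-1,"dp":[30,12,0],"roll":0},{"fingers":-1,"dp":[0,0,0],"roll":0}]'
python3 - <<'E'
from h import *
s=bot.get_state();print(s["ee_pos"],s["orientation"],s["joints"])
p=bot.camera_params("wrist");cv2.imwrite("pics/w1.png",bot.read_camera("wrist"))
np.savez("w1.npz",**p);print(p)
for X in [(.533,.198,.15),(.533,.198,.134)]: print(proj(p,X))
E
```

```text
time: 3.2
ee_pos: [0.528, 0.194, 0.2402]
orientation: [[-0.017, 1.0, -0.02], [1.0, 0.017, 0.015], [0.015, -0.019, -1.0]]
contact_force: [-0.1, 0.5, -0.1]
width: 0.0866
[0.528  0.194  0.2402] [[-0.017   0.9997 -0.0197]
 [ 0.9997  0.0173  0.0151]
 [ 0.0154 -0.0195 -0.9997]] [ 0.3253  0.2153 -0.8141  1.6125  0.1357  1.3923 -0.4858]
{'mtx': array([[291.498 ,   0.    , 323.4905],
       [  0.    , 291.498 , 196.3098],
       [  0.    ,   0.    ,   1.    ]]), 'R': array([[ 0.9997,  0.0168, -0.0184],
       [ 0.021 , -0.9666,  0.2554],
       [-0.0135, -0.2557, -0.9667]]), 't': array([-0.5262,  0.1431,  0.4648])}
[331.511 197.614]
[331.3732 193.2472]
```

View pics/w1.png

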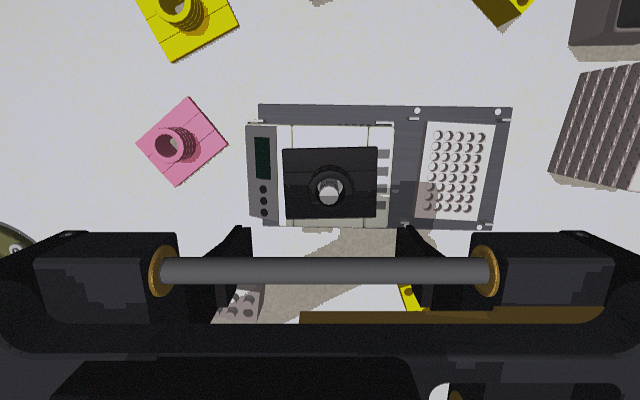

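```bash
python3 - <<'E'
import cv2
im=cv2.imread("pics/w1.png")
cv2.imwrite("pics/w1a.png",cv2.resize(im[100:235,240:400],None,fx=5,fy=4.4*0+4.4 if 0 else 4.4,interpolation=cv2.INTER_CUBIC) if 0 else cv2.resize(im[115:235,240:400],None,fx=5,fy=5,interpolation=cv2.INTER_CUBIC))
E
```

```text
(no output)
```

View pics/w1a.png

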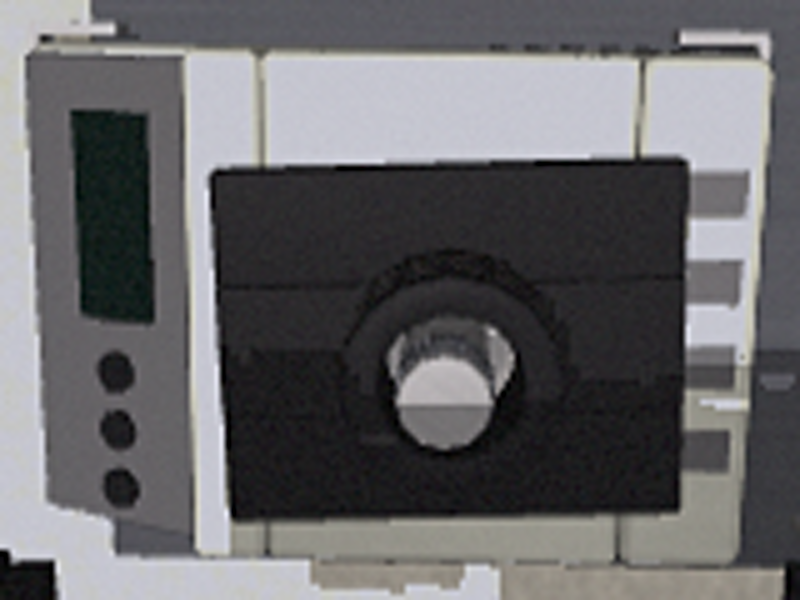

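```bash
python3 - <<'E'
from h import *
p=dict(np.load("w1.npz"));c=lambda u,v:crop((u,v),(240,115),5)
print("post",onz(p,c(445,403),.15))
print("hub", onz(p,c(452,376),.134), onz(p,c(345,376),.134), onz(p,c(560,376),.134))
q=[onz(p,c(*a),.098) for a in [(212,171),(687,160),(680,512),(233,520)]];print(np.array(q),np.mean(q,0))
q=[onz(p,c(*a),.074) for a in [(185,55),(770,60)]];print(q)
E
```

```text
post [0.5303 0.2002 0.15  ]
hub [0.5316 0.2013 0.134 ] [0.5113 0.2009 0.134 ] [0.5521 0.2018 0.134 ]
[[0.481  0.2355 0.098 ]
 [0.5794 0.2396 0.098 ]
 [0.5827 0.163  0.098 ]
 [0.4842 0.1589 0.098 ]] [0.5318 0.1992 0.098 ]
[array([0.4717, 0.2583, 0.074 ]), array([0.6001, 0.2595, 0.074 ])]
```

```bash
python3 -m crank '[{"fingers":-1,"dp":[1.5,3,30],"roll":0},{"fingers":-1,"dp":[1.3,3,30],"roll":0},{"fingers":-1,"dp":[0,0,25],"roll":0},{"fingers":-1,"dp":[0,0,20],"roll":0},{"fingers":-1,"dp":[0,0,10],"roll":0},{"fingers":-1,"dp":[0,0,0],"roll":0}]'
```

```text
time: 3.85
ee_pos: [0.5334, 0.1817, 0.1196]
orientation: [[-0.001, 1.0, -0.021], [1.0, 0.001, 0.004], [0.004, -0.021, -1.0]]
contact_force: [-0.1, -0.0, 1.0]
width: 0.0868
```

```bash
python3 -m crank '[{"fingers":-1,"dp":[9,-1,0],"roll":0},{"fingers":-1,"dp":[9,-1,0],"roll":0},{"fingers":-1,"dp":[0,0,0],"roll":0},{"fingers":-1,"dp":[0,0,0],"roll":0}]'
```

```text
time: 4.25
ee_pos: [0.5334, 0.2006, 0.1232]
orientation: [[0.001, 1.0, -0.016], [1.0, -0.001, 0.004], [0.004, -0.016, -1.0]]
contact_force: [-0.1, -0.3, 0.3]
width: 0.0871
```

```bash
python3 -m crank '[{"fingers":-1,"dp":[0,-2,7],"roll":0},{"fingers":-1,"dp":[0,0,7],"roll":0},{"fingers":-1,"dp":[0,0,6],"roll":0},{"fingers":-1,"dp":[0,0,0],"roll":0}]'
```

```text
time: 4.65
ee_pos: [0.5312, 0.201, 0.1022]
orientation: [[0.0, 1.0, -0.015], [1.0, 0.0, 0.004], [0.004, -0.015, -1.0]]
contact_force: [-0.8, 0.4, 0.3]
width: 0.0871
```

```bash
python3 -m crank '[{"fingers":1,"dp":[0,0,0],"roll":0},{"fingers":1,"dp":[0,0,0],"roll":0},{"fingers":1,"dp":[0,0,0],"roll":0},{"fingers":1,"dp":[0,0,0],"roll":0},{"fingers":1,"dp":[0,0,0],"roll":0}]'; python3 - <<'E'
from h import *
cv2.imwrite("pics/s2.png",cv2.resize(bot.read_camera("scene")[150:270,320:450],None,fx=4.5,fy=4.5))
E
```

```text
time: 5.15
ee_pos: [0.5314, 0.2007, 0.1021]
orientation: [[0.001, 1.0, -0.015], [1.0, -0.001, 0.004], [0.004, -0.015, -1.0]]
contact_force: [-0.2, 0.9, 0.5]
width: 0.0547
```

View pics/s2.png

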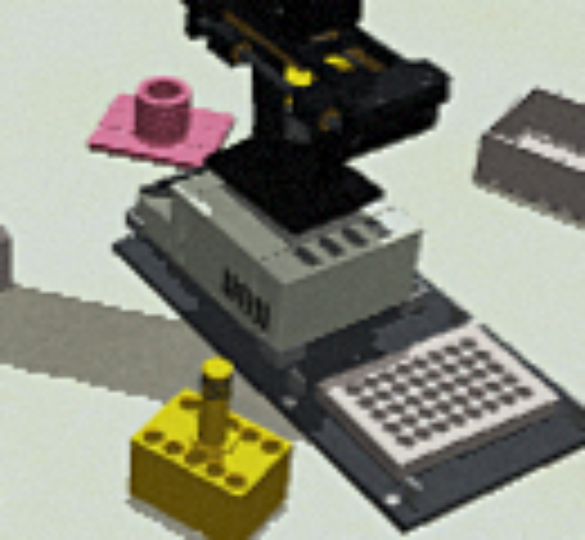

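Still closing (54.7 mm opening). I'll keep closing.

```bash
python3 -m crank '[{"fingers":1,"dp":[0,0,0],"roll":0},{"fingers":1,"dp":[0,0,0],"roll":0},{"fingers":1,"dp":[0,0,0],"roll":0},{"fingers":1,"dp":[0,0,0],"roll":0},{"fingers":1,"dp":[0,0,0],"roll":0}]'
```

```text
time: 5.7
ee_pos: [0.5316, 0.2007, 0.1022]
orientation: [[0.001, 1.0, -0.014], [1.0, -0.001, 0.004], [0.004, -0.014, -1.0]]
contact_force: [0.2, 0.5, -0.6]
width: 0.0428
```

```bash
python3 -m crank '[{"fingers":1,"dp":[0,0,-7],"roll":0},{"fingers":1,"dp":[0,0,-7],"roll":0},{"fingers":1,"dp":[0,0,-7],"roll":0}]'
```

```text
time: 6.0
ee_pos: [0.5307, 0.2002, 0.1233]
orientation: [[0.0, 1.0, -0.018], [1.0, -0.0, 0.003], [0.003, -0.018, -1.0]]
contact_force: [-0.0, 0.1, -1.2]
width: 0.0426
```

```bash
python3 -m crank '[{"fingers":1,"dp":[0,0,-8],"roll":0},{"fingers":1,"dp":[0,0,-8],"roll":0},{"fingers":1,"dp":[0,0,-8],"roll":0},{"fingers":1,"dp":[0,0,-8],"roll":0}]'
```

```text
time: 6.4
ee_pos: [0.5316, 0.2002, 0.1589]
orientation: [[0.0, 1.0, -0.016], [1.0, -0.0, 0.004], [0.004, -0.016, -1.0]]
contact_force: [-0.0, -0.5, -1.8]
width: 0.0429
```

```bash
python3 -m crank '[{"fingers":1,"dp":[0,0,-8],"roll":0},{"fingers":1,"dp":[0,0,-8],"roll":0},{"fingers":1,"dp":[0,0,-8],"roll":0},{"fingers":1,"dp":[0,0,-8],"roll":0},{"fingers":1,"dp":[0,0,0],"roll":0}]'; python3 - <<'E'
from h import *
cv2.imwrite("pics/s3.png",cv2.resize(bot.read_camera("scene")[130:250,320:450],None,fx=4.5,fy=4.5))
E
```

```text
time: 6.9
ee_pos: [0.5329, 0.2005, 0.1956]
orientation: [[0.0, 1.0, -0.014], [1.0, -0.0, 0.004], [0.004, -0.014, -1.0]]
contact_force: [-0.3, -0.2, -1.6]
width: 0.0428
```

View pics/s3.png

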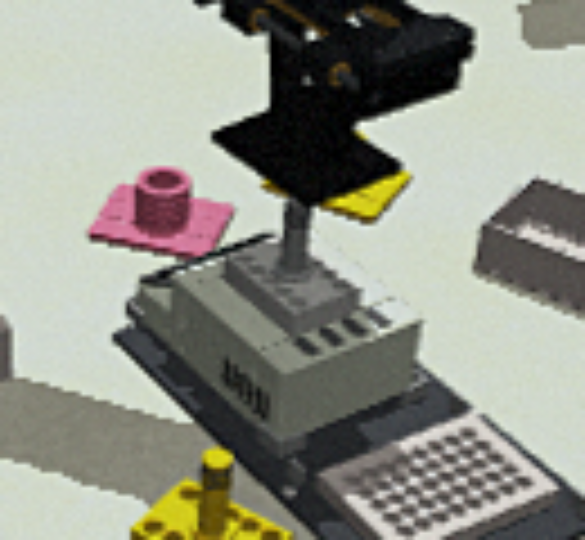

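```bash
python3 -m crank '[{"fingers":1,"dp":[-5,0,-8],"roll":0},{"fingers":1,"dp":[-15,0,0],"roll":0},{"fingers":1,"dp":[-25,0,0],"roll":0},{"fingers":1,"dp":[-30,0,0],"roll":0},{"fingers":1,"dp":[-30,0,0],"roll":0},{"fingers":1,"dp":[-30,0,0],"roll":0},{"fingers":1,"dp":[-30,0,0],"roll":0},{"fingers":1,"dp":[-30,0,0],"roll":0},{"fingers":1,"dp":[-30,0,0],"roll":0},{"fingers":1,"dp":[-30,0,0],"roll":0},{"fingers":1,"dp":[-30,0,0],"roll":0},{"fingers":1,"dp":[-25,0,0],"roll":0},{"fingers":1,"dp":[-15,0,0],"roll":0},{"fingers":1,"dp":[0,0,0],"roll":0},{"fingers":1,"dp":[0,0,0],"roll":0}]'
```

```text
time: 8.45
ee_pos: [0.5296, -0.1398, 0.2028]
orientation: [[-0.001, 1.0, -0.02], [1.0, 0.002, 0.005], [0.005, -0.02, -1.0]]
contact_force: [0.2, 0.6, -1.0]
width: 0.0427
```

```bash
python3 -m crank '[{"fingers":1,"dp":[-18,1,0],"roll":0},{"fingers":1,"dp":[-18,1,10],"roll":0},{"fingers":1,"dp":[-16,1,20],"roll":0},{"fingers":1,"dp":[0,0,25],"roll":0},{"fingers":1,"dp":[0,0,25],"roll":0},{"fingers":1,"dp":[0,0,25],"roll":0},{"fingers":1,"dp":[0,0,20],"roll":0},{"fingers":1,"dp":[0,0,10],"roll":0},{"fingers":1,"dp":[0,0,0],"roll":0},{"fingers":1,"dp":[0,0,0],"roll":0}]'
```

```text
time: 9.45
ee_pos: [0.5311, -0.197, 0.0587]
orientation: [[-0.007, 1.0, -0.02], [1.0, 0.007, 0.004], [0.004, -0.02, -1.0]]
contact_force: [0.5, 0.2, -1.9]
width: 0.0425
```

```bash
python3 -m crank '[{"fingers":1,"dp":[1,2,10],"roll":0},{"fingers":1,"dp":[0,0,10],"roll":0},{"fingers":1,"dp":[0,0,9],"roll":0},{"fingers":1,"dp":[0,0,6],"roll":0},{"fingers":1,"dp":[0,0,4],"roll":0},{"fingers":1,"dp":[0,0,0],"roll":0}]'; python3 - <<'E'
from h import *
cv2.imwrite("pics/s4.png",cv2.resize(bot.read_camera("scene")[190:310,200:340],None,fx=4.5,fy=4.5))
E
```

```text
time: 10.05
ee_pos: [0.5348, -0.1966, 0.019]
orientation: [[-0.008, 1.0, -0.015], [1.0, 0.008, 0.002], [0.002, -0.015, -1.0]]
contact_force: [-0.2, 0.4, -1.5]
width: 0.0423
```

View pics/s4.png

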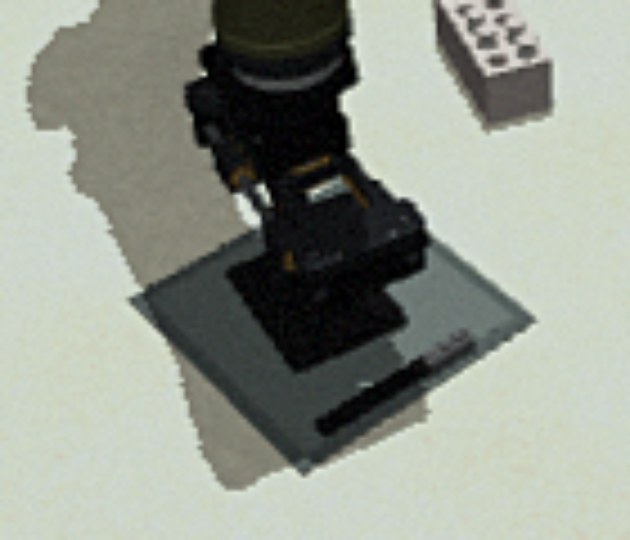

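Cover well clear of the pen, over the mat. Down until contact.

```bash
python3 -m crank '[{"fingers":1,"dp":[0,0,2],"roll":0},{"fingers":1,"dp":[0,0,2],"roll":0},{"fingers":1,"dp":[0,0,0],"roll":0}]'
```

```text
time: 10.4
ee_pos: [0.5356, -0.1969, 0.0158]
orientation: [[-0.008, 1.0, -0.013], [1.0, 0.008, 0.001], [0.001, -0.013, -1.0]]
contact_force: [0.5, 0.8, -1.6]
width: 0.0426
```

```bash
python3 -m crank '[{"fingers":1,"dp":[0,0,1.5],"roll":0},{"fingers":1,"dp":[0,0,1],"roll":0},{"fingers":1,"dp":[0,0,0],"roll":0}]'
```

```text
time: 10.7
ee_pos: [0.5361, -0.197, 0.0155]
orientation: [[-0.008, 1.0, -0.013], [1.0, 0.008, 0.0], [0.0, -0.013, -1.0]]
contact_force: [-0.8, 0.4, -1.6]
width: 0.0429
```

```bash
python3 -m crank '[{"fingers":1,"dp":[0,0,2],"roll":0},{"fingers":1,"dp":[0,0,2],"roll":0}]'
```

```text
time: 10.9
ee_pos: [0.5364, -0.1972, 0.0151]
orientation: [[-0.008, 1.0, -0.014], [1.0, 0.008, -0.002], [-0.001, -0.014, -1.0]]
contact_force: [-7.2, 2.1, 18.3]
width: 0.0428
```

Landed (18 N up). Release.

```bash
python3 -m crank '[{"fingers":-1,"dp":[0,0,-0.5],"roll":0},{"fingers":-1,"dp":[0,0,0],"roll":0},{"fingers":-1,"dp":[0,0,0],"roll":0},{"fingers":-1,"dp":[0,0,0],"roll":0},{"fingers":-1,"dp":[0,0,0],"roll":0},{"fingers":-1,"dp":[0,0,0],"roll":0},{"fingers":-1,"dp":[0,0,0],"roll":0},{"fingers":-1,"dp":[0,0,0],"roll":0}]'
```

```text
time: 11.7
ee_pos: [0.5373, -0.1976, 0.0156]
orientation: [[-0.008, 1.0, -0.012], [1.0, 0.008, -0.002], [-0.002, -0.012, -1.0]]
contact_force: [0.3, 0.2, -0.1]
width: 0.0865
```

```bash
python3 -m crank '[{"fingers":-1,"dp":[0,0,-6],"roll":0},{"fingers":-1,"dp":[0,0,-12],"roll":0},{"fingers":-1,"dp":[0,0,-16],"roll":0},{"fingers":-1,"dp":[0,0,-20],"roll":0},{"fingers":-1,"dp":[0,0,-30],"roll":0},{"fingers":-1,"dp":[0,0,-35],"roll":0},{"fingers":-1,"dp":[0,0,-35],"roll":0},{"fingers":-1,"dp":[10,0,-30],"roll":0},{"fingers":-1,"dp":[30,0,0],"roll":0},{"fingers":-1,"dp":[40,0,0],"roll":0},{"fingers":-1,"dp":[40,0,0],"roll":0},{"fingers":-1,"dp":[40,0,0],"roll":0},{"fingers":-1,"dp":[40,0,0],"roll":0},{"fingers":-1,"dp":[40,0,0],"roll":0},{"fingers":-1,"dp":[40,0,0],"roll":0},{"fingers":-1,"dp":[40,0,0],"roll":0},{"fingers":-1,"dp":[30,0,0],"roll":0},{"fingers":-1,"dp":[10,0,0],"roll":0},{"fingers":-1,"dp":[0,0,0],"roll":0}]'; python3 - <<'E'
from h import *
im=bot.read_camera("scene");cv2.imwrite("pics/s5.png",im)
p=bot.camera_params("wrist");cv2.imwrite("pics/w5.png",bot.read_camera("wrist"))
np.savez("w5.npz",**p)
E
```

```text
time: 13.6
ee_pos: [0.539, 0.1763, 0.2264]
orientation: [[-0.006, 1.0, 0.011], [1.0, 0.006, -0.008], [-0.009, 0.011, -1.0]]
contact_force: [0.9, -1.0, -0.1]
width: 0.0873
```

View pics/s5.png

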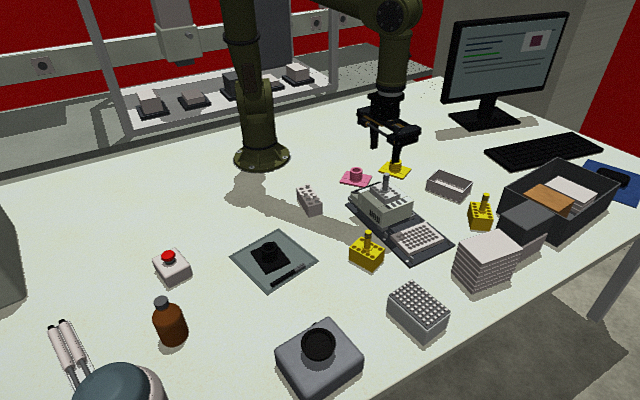

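View pics/w5.png

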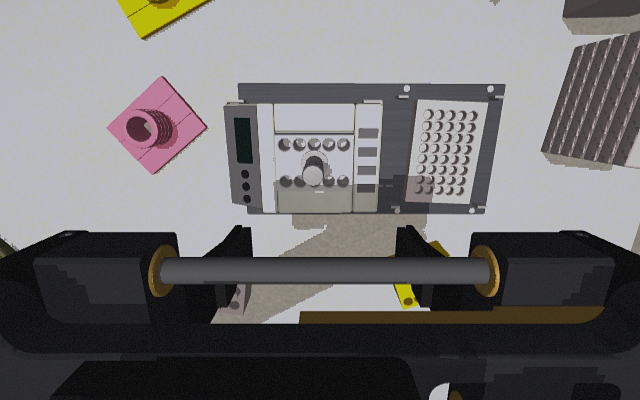

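The cover lies on the mat at scene (270,255), clear of the pen. The block is exposed, with its post top at wrist (313,174).

```bash
python3 - <<'E'
from h import *
im=cv2.imread("pics/w5.png")
cv2.imwrite("pics/w5a.png",cv2.resize(im[90:220,230:390],None,fx=4.5,fy=4.5,interpolation=cv2.INTER_CUBIC))
p=dict(np.load("w5.npz"));print(onz(p,(313,174.3),.15))
E
```

```text
[0.5308 0.2012 0.15  ]
```

View pics/w5a.png

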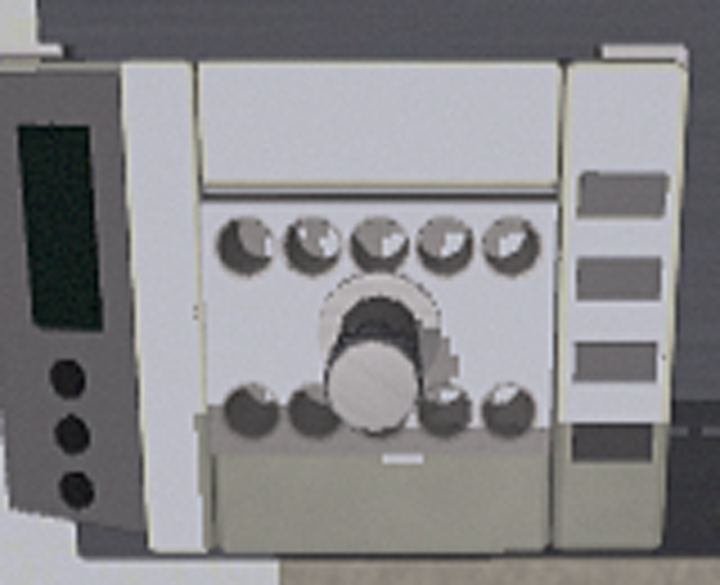

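```bash
python3 -m crank '[{"fingers":-1,"dp":[12,-4,0],"roll":0},{"fingers":-1,"dp":[12,-4,15],"roll":0},{"fingers":-1,"dp":[0,0,20],"roll":0},{"fingers":-1,"dp":[0,0,20],"roll":0},{"fingers":-1,"dp":[0,0,10],"roll":0},{"fingers":-1,"dp":[0,0,0],"roll":0}]'
```

```text
time: 14.3
ee_pos: [0.5343, 0.1891, 0.1594]
orientation: [[0.014, 1.0, 0.012], [1.0, -0.014, -0.014], [-0.014, 0.012, -1.0]]
contact_force: [0.4, -0.3, 0.1]
width: 0.0872
```

```bash
python3 -m crank '[{"fingers":-1,"dp":[6,-2,0],"roll":-1.3},{"fingers":-1,"dp":[5,-1.5,0],"roll":0},{"fingers":-1,"dp":[0,0,8],"roll":0},{"fingers":-1,"dp":[0,0,8],"roll":0},{"fingers":-1,"dp":[0,0,0],"roll":0}]'
```

```text
time: 14.8
ee_pos: [0.5325, 0.201, 0.1449]
orientation: [[-0.009, 1.0, 0.016], [1.0, 0.009, -0.013], [-0.013, 0.016, -1.0]]
contact_force: [-0.8, 0.4, 0.6]
width: 0.0869
```

```bash
python3 -m crank '[{"fingers":-1,"dp":[0,-2,9],"roll":0},{"fingers":-1,"dp":[0,0,9],"roll":0},{"fingers":-1,"dp":[0,0,9],"roll":0},{"fingers":-1,"dp":[0,0,5],"roll":0},{"fingers":-1,"dp":[0,0,0],"roll":0}]'
```

```text
time: 15.3
ee_pos: [0.5305, 0.1999, 0.1092]
orientation: [[-0.008, 1.0, 0.015], [1.0, 0.009, -0.013], [-0.014, 0.015, -1.0]]
contact_force: [0.3, 0.4, -0.1]
width: 0.0869
```

```bash
python3 -m crank '[{"fingers":1,"dp":[0,0,-4],"roll":0},{"fingers":1,"dp":[0,0,0],"roll":0},{"fingers":1,"dp":[0,0,0],"roll":0},{"fingers":1,"dp":[0,0,0],"roll":0},{"fingers":1,"dp":[0,0,0],"roll":0},{"fingers":1,"dp":[0,0,0],"roll":0},{"fingers":1,"dp":[0,0,0],"roll":0},{"fingers":1,"dp":[0,0,0],"roll":0},{"fingers":1,"dp":[0,0,0],"roll":0},{"fingers":1,"dp":[0,0,0],"roll":0},{"fingers":1,"dp":[0,0,0],"roll":0},{"fingers":1,"dp":[0,0,0],"roll":0},{"fingers":1,"dp":[0,0,0],"roll":0},{"fingers":1,"dp":[0,0,0],"roll":0}]'
```

```text
time: 16.7
ee_pos: [0.5308, 0.2004, 0.1148]
orientation: [[-0.008, 1.0, 0.016], [1.0, 0.009, -0.013], [-0.013, 0.016, -1.0]]
contact_force: [-0.1, 0.1, 0.8]
width: 0.0168
```

```bash
python3 -m crank '[{"fingers":1,"dp":[4,0,0],"roll":0},{"fingers":1,"dp":[4,0,-0.5],"roll":0}]'; python3 -c "
from h import *
s=bot.get_state();print(s['contact_force'],s['ft_torque'])"
```

```text
time: 16.9
ee_pos: [0.5308, 0.2009, 0.115]
orientation: [[-0.004, 1.0, 0.013], [1.0, 0.005, -0.025], [-0.026, 0.013, -1.0]]
contact_force: [-1.4, -7.9, 0.3]
width: 0.0173
[-1.4341 -7.9218  0.2664] [-1.6195  0.3174 -0.0599]
```

```bash
python3 -m crank '[{"fingers":1,"dp":[8,0,-0.5],"roll":0},{"fingers":1,"dp":[8,0,-0.5],"roll":0}]'; python3 -c "
from h import *
s=bot.get_state();print(s['contact_force'],s['ft_torque'])"
```

```text
time: 17.1
ee_pos: [0.5308, 0.2038, 0.1155]
orientation: [[0.003, 1.0, 0.008], [0.999, -0.003, -0.047], [-0.047, 0.008, -0.999]]
contact_force: [-4.8, -16.4, 8.0]
width: 0.0173
[ -4.7799 -16.3869   8.0073] [-3.6879  0.8738  0.0675]
```

```bash
python3 -m crank '[{"fingers":1,"dp":[9,0,-1.5],"roll":0},{"fingers":1,"dp":[9,0,-1.5],"roll":0}]'; python3 -c "
from h import *
s=bot.get_state();print(s['contact_force'],s['ft_torque'])"
```

```text
time: 17.3
ee_pos: [0.5308, 0.2043, 0.1159]
orientation: [[0.013, 1.0, -0.0], [0.997, -0.013, -0.076], [-0.076, 0.001, -0.997]]
contact_force: [-3.2, -14.3, 5.1]
width: 0.0173
[ -3.1876 -14.3432   5.1355] [-3.1382  0.5691  0.0365]
```

```bash
python3 -m crank '[{"fingers":1,"dp":[9,0,-2],"roll":-0.5},{"fingers":1,"dp":[9,0,-2],"roll":-0.5}]'; python3 - <<'E'
from h import *
s=bot.get_state();print(s['contact_force'],s['ft_torque'])
cv2.imwrite("pics/s6.png",cv2.resize(bot.read_camera("scene")[150:270,320:450],None,fx=4.5,fy=4.5))
E
```

```text
time: 17.5
ee_pos: [0.5308, 0.2056, 0.1166]
orientation: [[0.005, 1.0, -0.009], [0.995, -0.006, -0.103], [-0.103, -0.008, -0.995]]
contact_force: [-3.4, -14.7, 3.7]
width: 0.0177
[ -3.3623 -14.6605   3.6732] [-3.0729  0.316  -0.0155]
```

View pics/s6.png

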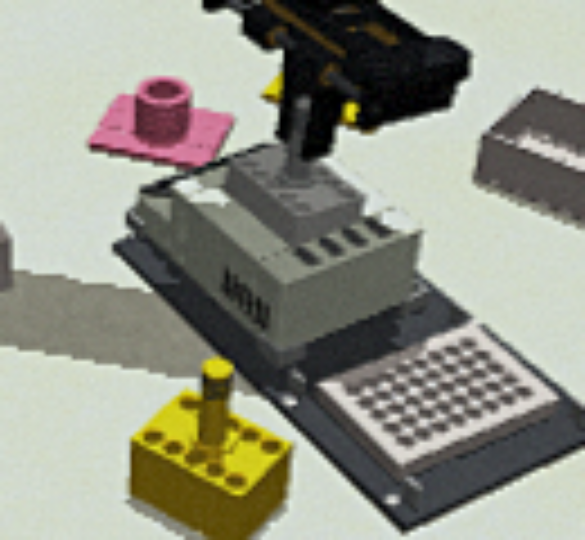

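```bash
python3 -m crank '[{"fingers":1,"dp":[10,0,-2.5],"roll":0},{"fingers":1,"dp":[10,0,-2.5],"roll":0}]'; python3 - <<'E'
from h import *
s=bot.get_state();print(s['contact_force'],s['ft_torque'])
E
```

```text
time: 17.75
ee_pos: [0.5309, 0.2072, 0.1173]
orientation: [[0.015, 1.0, -0.018], [0.991, -0.017, -0.135], [-0.135, -0.016, -0.991]]
contact_force: [-3.5, -17.4, 3.0]
width: 0.0169
[ -3.537  -17.4012   2.9771] [-3.5159  0.2769  0.2025]
```

```bash
python3 -m crank '[{"fingers":1,"dp":[-8,0,-0.5],"roll":-0.6},{"fingers":1,"dp":[-9,0,-0.5],"roll":0},{"fingers":1,"dp":[-9,0,-0.5],"roll":0},{"fingers":1,"dp":[-9,0,-0.5],"roll":0}]'; python3 - <<'E'
from h import *
s=bot.get_state();print(s['contact_force'],s['ft_torque'])
E
```

```text
time: 18.15
ee_pos: [0.5311, 0.1924, 0.122]
orientation: [[-0.007, 1.0, -0.01], [0.995, 0.006, -0.099], [-0.099, -0.01, -0.995]]
contact_force: [3.5, 11.8, -9.1]
width: 0.0171
[ 3.5024 11.8062 -9.0686] [ 3.2077 -0.8957  0.022 ]
```

```bash
python3 - <<'E'
from h import *
cv2.imwrite("pics/s7.png",cv2.resize(bot.read_camera("scene")[150:270,320:450],None,fx=4.5,fy=4.5,interpolation=cv2.INTER_CUBIC))
p=bot.camera_params("wrist");cv2.imwrite("pics/w7.png",bot.read_camera("wrist"))
E
```

```text
(no output)
```

View pics/s7.png

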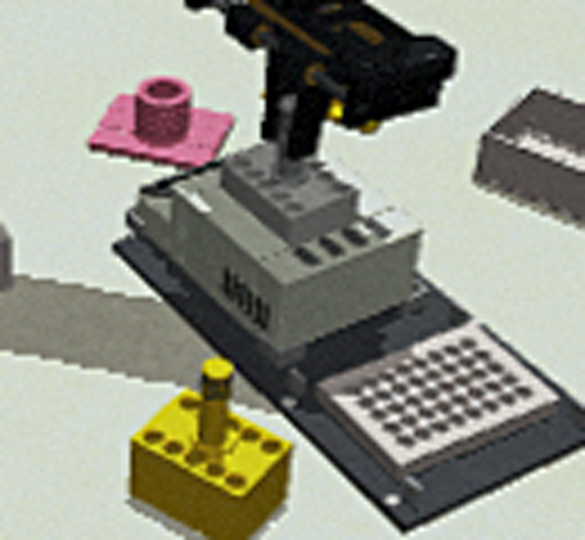

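View pics/w7.png

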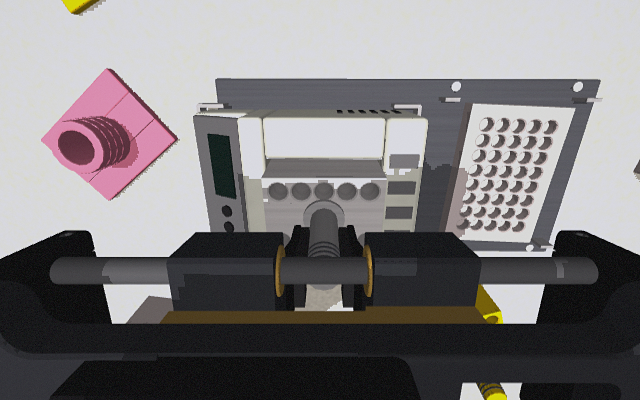

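```bash
python3 -m crank '[{"fingers":1,"dp":[-8,0,0],"roll":0.5},{"fingers":1,"dp":[-8,0,0],"roll":0},{"fingers":1,"dp":[-8,0,0],"roll":0}]'; python3 - <<'E'
from h import *
s=bot.get_state();print(s['contact_force'],s['ft_torque'])
E
```

```text
time: 18.55
ee_pos: [0.5309, 0.1904, 0.1229]
orientation: [[-0.011, 1.0, -0.001], [0.998, 0.011, -0.063], [-0.063, -0.002, -0.998]]
contact_force: [2.9, 12.1, -8.5]
width: 0.0169
[ 2.9215 12.1153 -8.4574] [ 3.005  -0.7893 -0.0661]
```

```bash
python3 -m crank '[{"fingers":1,"dp":[8,0,-1],"roll":0},{"fingers":1,"dp":[9,0,-1.5],"roll":0},{"fingers":1,"dp":[9,0,-1.5],"roll":0},{"fingers":1,"dp":[9,0,-1.5],"roll":0}]'; python3 - <<'E'
from h import *
s=bot.get_state();print(s['contact_force'],s['ft_torque'])
E
```

```text
time: 18.95
ee_pos: [0.5311, 0.203, 0.1237]
orientation: [[0.0, 1.0, -0.009], [0.995, -0.001, -0.101], [-0.101, -0.009, -0.995]]
contact_force: [-1.9, -15.1, 4.3]
width: 0.0175
[ -1.8963 -15.1236   4.2734] [-3.6077  0.3799  0.0894]
```

```bash
python3 -m crank '[{"fingers":1,"dp":[9,0,-3],"roll":0},{"fingers":1,"dp":[9,0,-3],"roll":0},{"fingers":1,"dp":[9,0,-3],"roll":0}]'; python3 - <<'E'
from h import *
s=bot.get_state();print(s['contact_force'],s['ft_torque'])
cv2.imwrite("pics/s8.png",cv2.resize(bot.read_camera("scene")[150:270,320:450],None,fx=4.5,fy=4.5,interpolation=cv2.INTER_CUBIC))
E
```

```text
time: 19.25
ee_pos: [0.5312, 0.2052, 0.1246]
orientation: [[0.014, 1.0, -0.022], [0.99, -0.017, -0.143], [-0.143, -0.02, -0.99]]
contact_force: [-0.1, -13.2, -1.6]
width: 0.0167
[ -0.121  -13.1895  -1.5631] [-2.8904 -0.134   0.2439]
```

View pics/s8.png

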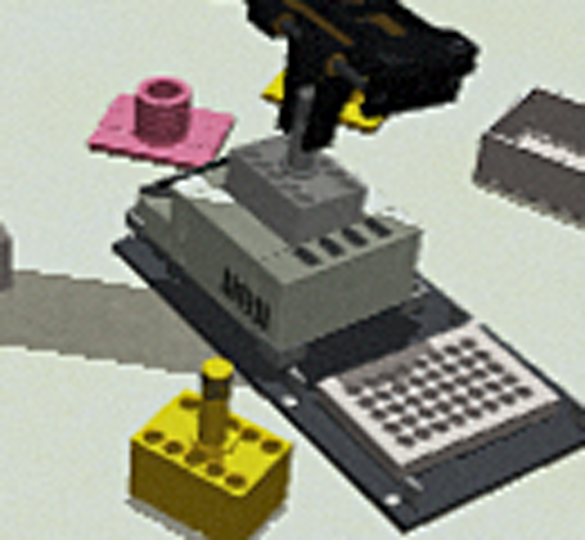

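```bash
python3 -m crank '[{"fingers":1,"dp":[-8,0,-1],"roll":-0.8},{"fingers":1,"dp":[-9,0,-1],"roll":0},{"fingers":1,"dp":[-9,0,-1],"roll":0},{"fingers":1,"dp":[-9,0,-0.5],"roll":0},{"fingers":1,"dp":[-9,0,0],"roll":0},{"fingers":1,"dp":[-9,0,0],"roll":0},{"fingers":1,"dp":[-9,0,0],"roll":0}]'; python3 - <<'E'
from h import *
s=bot.get_state();print(s['contact_force'],s['ft_torque'])
E
```

```text
time: 20.0
ee_pos: [0.5313, 0.1669, 0.1332]
orientation: [[-0.018, 1.0, -0.014], [0.995, 0.016, -0.103], [-0.102, -0.015, -0.995]]
contact_force: [0.8, 4.7, -5.4]
width: 0.0173
[ 0.7687  4.6718 -5.4007] [ 1.5528 -0.4493 -0.0987]
```

```bash
python3 - <<'E'
from h import *
cv2.imwrite("pics/s9.png",cv2.resize(bot.read_camera("scene")[150:270,320:450],None,fx=4.5,fy=4.5,interpolation=cv2.INTER_CUBIC))
E
```

```text
(no output)
```

View pics/s9.png

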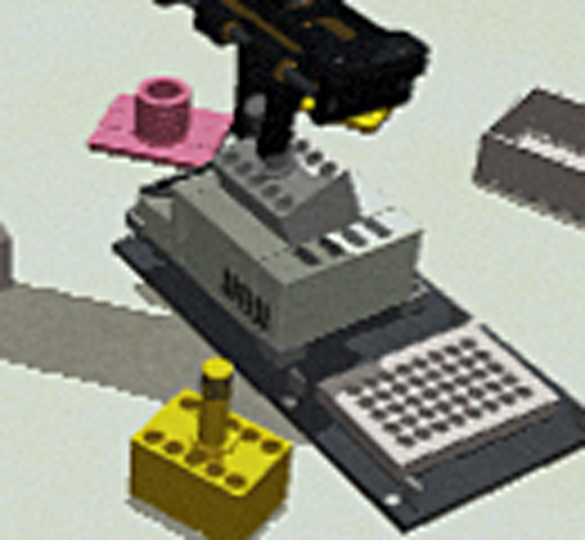

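```bash
python3 -m crank '[{"fingers":1,"dp":[6,0,-0.5],"roll":0},{"fingers":1,"dp":[6,0,-1],"roll":0},{"fingers":1,"dp":[6,0,-1],"roll":0}]'; python3 - <<'E'
from h import *
s=bot.get_state();print(s['contact_force'],s['ft_torque'])
E
```

```text
time: 20.35
ee_pos: [0.5306, 0.1734, 0.1343]
orientation: [[-0.009, 1.0, -0.019], [0.993, 0.007, -0.122], [-0.122, -0.02, -0.992]]
contact_force: [-3.2, -9.4, 6.0]
width: 0.0171
[-3.152  -9.4332  6.038 ] [-2.3761  0.3397 -0.1167]
```

```bash
python3 -m crank '[{"fingers":1,"dp":[7,0,-2],"roll":0},{"fingers":1,"dp":[7,0,-2],"roll":0},{"fingers":1,"dp":[7,0,-2],"roll":0}]'; python3 - <<'E'
from h import *
s=bot.get_state();print(s['contact_force'],s['ft_torque'])
cv2.imwrite("pics/s10.png",cv2.resize(bot.read_camera("scene")[150:270,320:450],None,fx=4.5,fy=4.5,interpolation=cv2.INTER_CUBIC))
E
```

```text
time: 20.65
ee_pos: [0.5315, 0.1831, 0.1385]
orientation: [[-0.001, 1.0, -0.023], [0.99, -0.002, -0.144], [-0.144, -0.023, -0.989]]
contact_force: [-0.9, -5.0, 1.3]
width: 0.0173
[-0.9337 -5.0382  1.2551] [-1.1756 -0.0361 -0.0866]
```

View pics/s10.png

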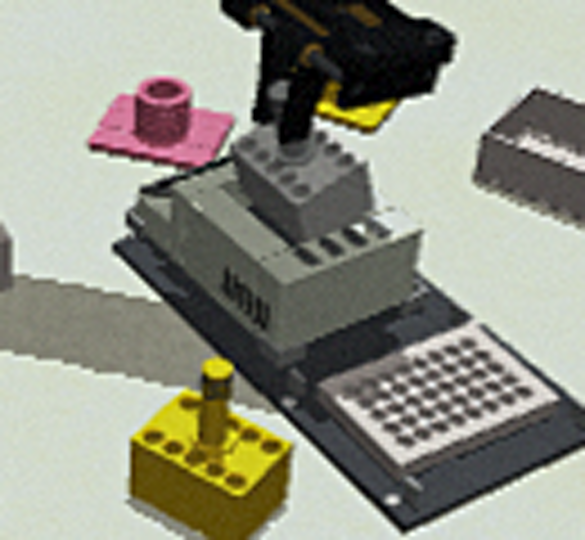

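```bash
python3 -m crank '[{"fingers":1,"dp":[6,0,-0.8],"roll":0},{"fingers":1,"dp":[6,0,-0.8],"roll":0},{"fingers":1,"dp":[6,0,-0.8],"roll":0}]'; python3 - <<'E'
from h import *
s=bot.get_state();print(s['contact_force'],s['ft_torque'])
cv2.imwrite("pics/s11.png",cv2.resize(bot.read_camera("scene")[150:270,320:450],None,fx=4.5,fy=4.5,interpolation=cv2.INTER_CUBIC))
E
```

```text
time: 21.0
ee_pos: [0.5318, 0.189, 0.1412]
orientation: [[0.007, 1.0, -0.028], [0.985, -0.011, -0.17], [-0.17, -0.026, -0.985]]
contact_force: [-2.6, -7.7, 4.0]
width: 0.0169
[-2.6132 -7.6657  4.0016] [-1.9342  0.3865 -0.2084]
```

View pics/s11.png

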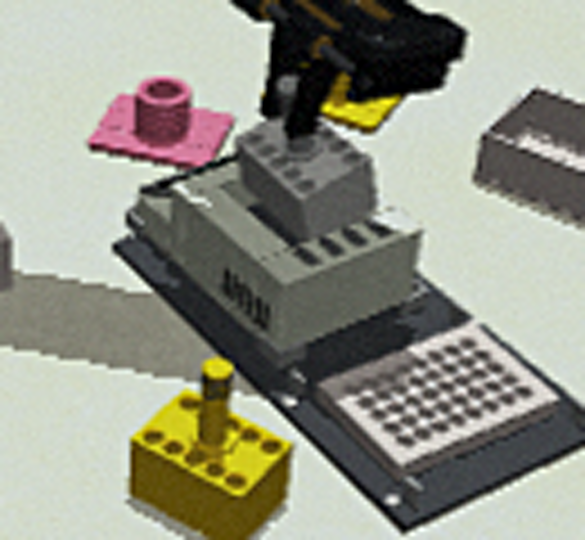

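```bash
python3 - <<'E'
from h import *
np.savez("w12.npz",**bot.camera_params("wrist"));w=bot.read_camera("wrist");t=bot.read_camera("top");s=bot.read_camera("scene")
cv2.imwrite("pics/w12f.png",w);cv2.imwrite("pics/s12f.png",s)
cv2.imwrite("pics/w12.png",cv2.resize(w[100:260,220:420],None,fx=4,fy=3.7*0+4 if 0 else 3.7,interpolation=cv2.INTER_CUBIC) if 0 else cv2.resize(w[90:240,220:420],None,fx=4,fy=4,interpolation=cv2.INTER_CUBIC))
cv2.imwrite("pics/s12.png",cv2.resize(s[165:225,360:420],None,fx=10,fy=10,interpolation=cv2.INTER_CUBIC))
E
```

```text
(no output)
```

View pics/w12.png

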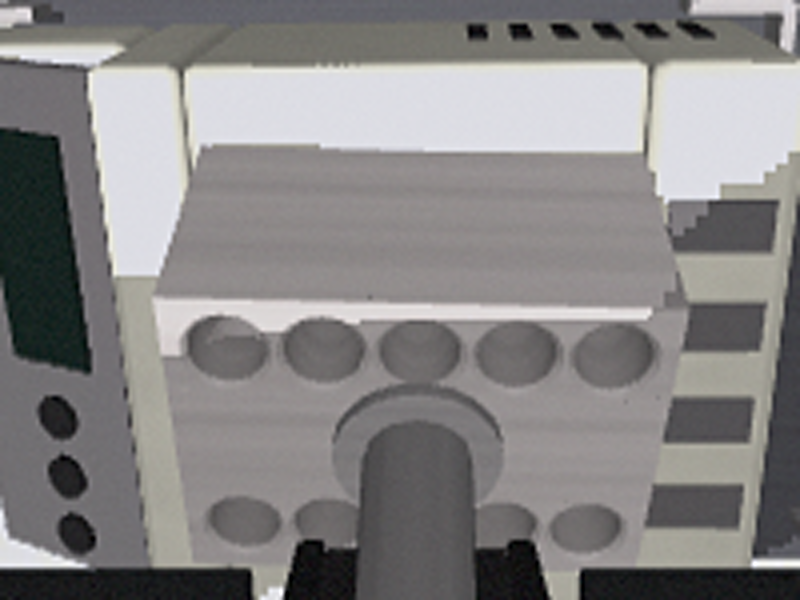

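View pics/s12.png

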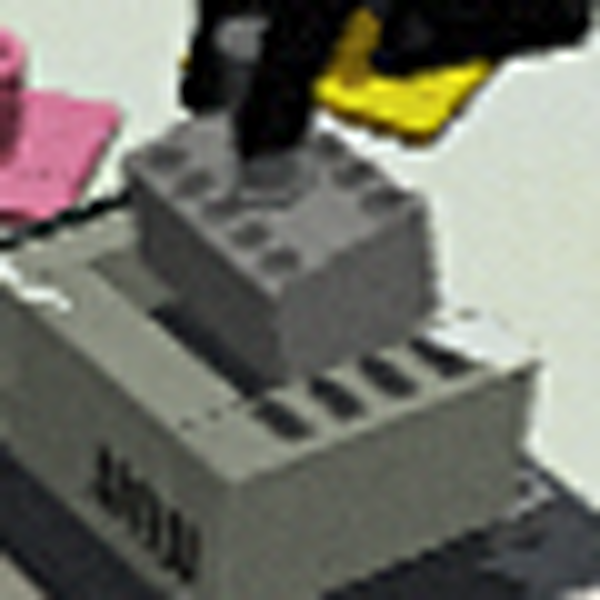

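```bash
cat > fit.py <<'E'
from h import *
from scipy.optimize import least_squares
from scipy.spatial.transform import Rotation as Ro
def fit(obs, x0=(.531,.2,.06,0,0,0)):
    # obs: list (cam params, body point, uv, weight)
    def f(x):
        R=Ro.from_rotvec(x[3:]).as_matrix(); r=[]
        for p,b,uv,w in obs: r+=list(w*(proj(p,R@np.array(b)+x[:3])-uv))
        return r
    s=least_squares(f,x0,loss="soft_l1"); 
    print("foot",s.x[:3],"rot deg",np.degrees(s.x[3:])); print(np.array(s.fun).reshape(-1,2)); return s.x
a,b,h=.04,.029,.048
E
python3 - <<'E'
from fit import *
W=dict(np.load("w12.npz"));S=bot.camera_params("scene")
w=lambda u,v:np.array(crop((u,v),(220,90),4));s=lambda u,v:np.array(crop((u,v),(360,165),10))
obs=[(W,(-a,b,h),w(155,297),1),(W,(a,b,h),w(686,306),1),(W,(-a,-b,h),w(190,562),1),(W,(a,-b,h),w(640,568),1),
(W,(0,0,h),w(417,455),.5),
(S,(-a,-b,h),s(125,165),1),(S,(a,-b,h),s(275,290),1),(S,(a,b,h),s(430,203),1)]
x=fit(obs)
R=Ro.from_rotvec(x[3:]).as_matrix()
for bb in [(-a,b,0),(a,b,0)]: X=R@np.array(bb)+x[:3]; print(X, (proj(W,X)-[220,90])*4)
for bb in [(a,-b,0),(a,b,0)]: X=R@np.array(bb)+x[:3]; print(X, (proj(S,X)-[360,165])*10)
print("grip",R@np.array([0,0,.09])+x[:3]); st=bot.get_state(); print(st["ee_pos"]-.019*st["orientation"][:,2])
E
```

```text
foot [0.5306 0.2168 0.0685] rot deg [14.9512  0.8341 -1.5673]
[[-0.3276  0.0291]
 [ 0.3247 -0.1177]
 [ 1.5795  0.0874]
 [-1.1456  0.3305]
 [ 0.1164 -1.0714]
 [-0.412  -0.7099]
 [-0.2158  0.3066]
 [ 0.0427 -0.3954]]
[0.4915 0.2458 0.0767] [200.2578 146.2784]
[0.5714 0.2438 0.0752] [641.6159 153.2085]
[0.5698 0.1878 0.0603] [286.3686 397.5595]
[0.5714 0.2438 0.0752] [439.3716 305.1941]
grip [0.5316 0.1935 0.1554]
[0.5323 0.1926 0.16  ]
```

```bash
python3 -m crank '[{"fingers":1,"dp":[-5,0,1],"roll":0},{"fingers":1,"dp":[-5,0,1],"roll":0},{"fingers":1,"dp":[-4,0,2],"roll":0},{"fingers":1,"dp":[0,0,2],"roll":0}]'; python3 - <<'E'
from h import *
s=bot.get_state();print(s['contact_force'],s['ft_torque'])
cv2.imwrite("pics/s13.png",cv2.resize(bot.read_camera("scene")[165:225,360:420],None,fx=10,fy=10,interpolation=cv2.INTER_CUBIC))
E
```

```text
time: 21.6
ee_pos: [0.5309, 0.1733, 0.1363]
orientation: [[0.005, 1.0, -0.03], [0.985, -0.01, -0.171], [-0.171, -0.028, -0.985]]
contact_force: [0.2, 0.1, -4.4]
width: 0.0173
[ 0.1726  0.0526 -4.3529] [ 0.3631 -0.2371 -0.0053]
```

View pics/s13.png

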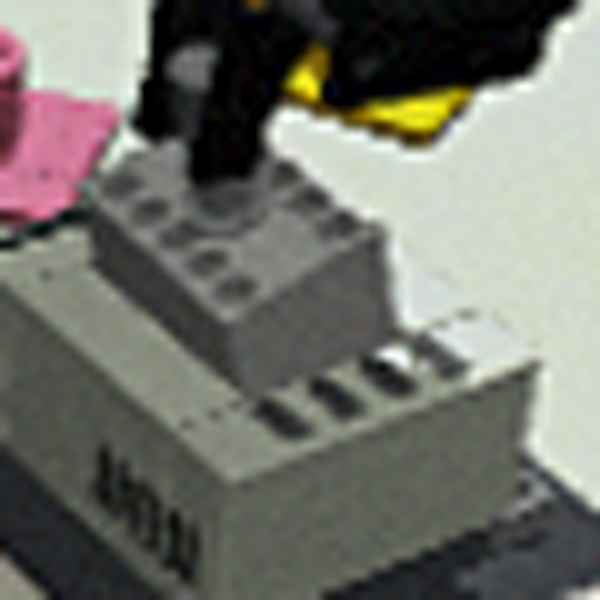

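```bash
python3 -m crank '[{"fingers":1,"dp":[1,0,2],"roll":0},{"fingers":1,"dp":[3,0,1],"roll":0},{"fingers":1,"dp":[5,0,-0.5],"roll":0},{"fingers":1,"dp":[6,0,-1],"roll":0}]'; python3 - <<'E'
from h import *
s=bot.get_state();print(s['contact_force'],s['ft_torque'])
cv2.imwrite("pics/s14.png",cv2.resize(bot.read_camera("scene")[165:225,360:420],None,fx=10,fy=10,interpolation=cv2.INTER_CUBIC))
E
```

```text
time: 22.05
ee_pos: [0.5319, 0.1838, 0.1325]
orientation: [[0.009, 1.0, -0.029], [0.984, -0.014, -0.179], [-0.179, -0.027, -0.983]]
contact_force: [-0.6, -5.5, -0.1]
width: 0.0173
[-0.6232 -5.5225 -0.1058] [-1.2332 -0.0416 -0.0162]
```

View pics/s14.png

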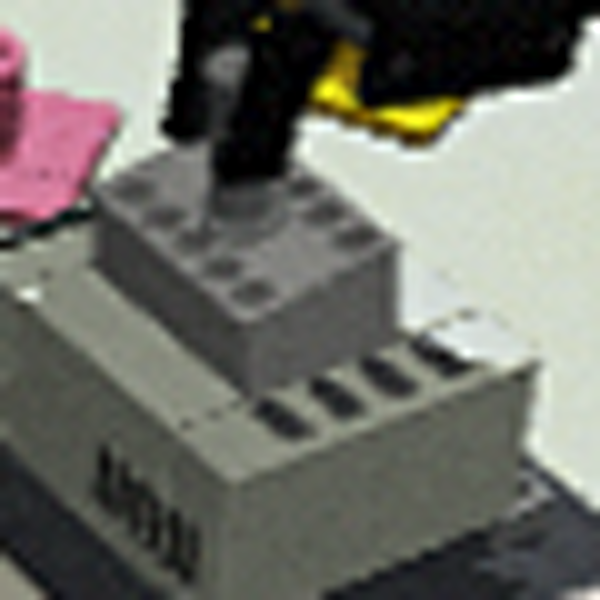

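```bash
python3 -m crank '[{"fingers":1,"dp":[6,0,-1.2],"roll":0},{"fingers":1,"dp":[6,0,-1.2],"roll":0},{"fingers":1,"dp":[6,0,-1.2],"roll":0}]'; python3 - <<'E'
from h import *
s=bot.get_state();print(s['contact_force'],s['ft_torque'])
cv2.imwrite("pics/s15.png",cv2.resize(bot.read_camera("scene")[165:225,360:420],None,fx=10,fy=10,interpolation=cv2.INTER_CUBIC))
E
```

```text
time: 22.4
ee_pos: [0.5323, 0.1968, 0.1369]
orientation: [[0.012, 0.999, -0.031], [0.981, -0.018, -0.193], [-0.193, -0.028, -0.981]]
contact_force: [-2.4, -6.9, 6.7]
width: 0.0174
[-2.4042 -6.9156  6.6672] [-1.8134  0.5451 -0.05  ]
```

View pics/s15.png

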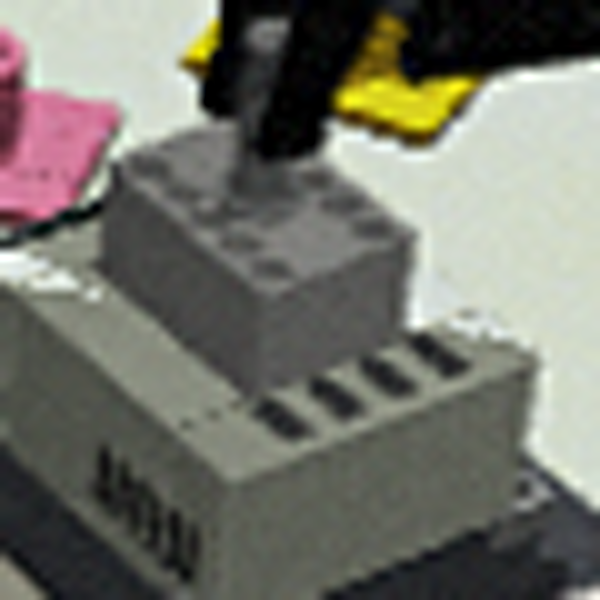

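```bash
python3 - <<'E'
from h import *
np.savez("w15.npz",**bot.camera_params("wrist"));w=bot.read_camera("wrist")
cv2.imwrite("pics/w15f.png",w)
cv2.imwrite("pics/w15.png",cv2.resize(w[90:240,220:420],None,fx=4,fy=4,interpolation=cv2.INTER_CUBIC))
E
```

```text
(no output)
```

View pics/w15.png

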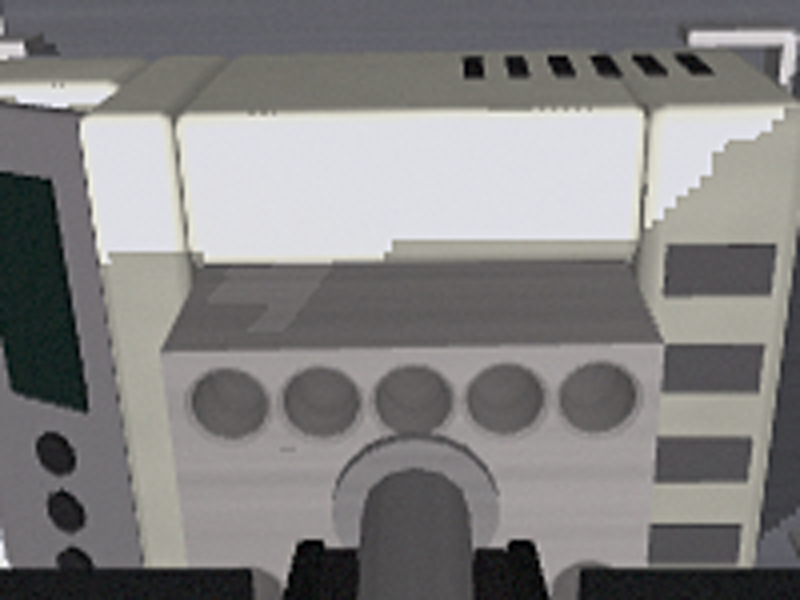

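```bash
python3 - <<'E'
from fit import *
W=dict(np.load("w15.npz"));S=bot.camera_params("scene")
w=lambda u,v:np.array(crop((u,v),(220,90),4));s=lambda u,v:np.array(crop((u,v),(360,165),10))
obs=[(W,(-a,b,h),w(162,351),1),(W,(a,b,h),w(663,346),1),(W,(0,0,h),w(415,515),.5),
(S,(-a,-b,h),s(107,172),1),(S,(a,-b,h),s(262,293),1),(S,(a,b,h),s(414,233),1)]
x=fit(obs)
st=bot.get_state(); g=st["ee_pos"]-.019*st["orientation"][:,2];print("grasp",g)
R=Ro.from_rotvec(x[3:]).as_matrix(); print("grip",R@np.array([0,0,.09])+x[:3])
E
```

```text
foot [0.5313 0.2012 0.0608] rot deg [ 0.9266 -0.3612  0.3859]
[[ 0.333   0.1829]
 [-0.3364  0.2901]
 [-0.0232 -1.3714]
 [-0.0788 -0.6899]
 [ 0.3398  0.0136]
 [ 0.5031 -0.1333]]
grasp [0.533  0.2018 0.1559]
grip [0.5308 0.1997 0.1508]
```

```bash
python3 -m crank '[{"fingers":1,"dp":[-0.4,0,-2],"roll":0},{"fingers":1,"dp":[-0.4,0,-2],"roll":0}]'; python3 - <<'E'
from h import *
s=bot.get_state();print(s['contact_force'],s['ft_torque'])
E
```

```text
time: 22.7
ee_pos: [0.5318, 0.1991, 0.1404]
orientation: [[0.01, 0.999, -0.032], [0.982, -0.016, -0.19], [-0.191, -0.029, -0.981]]
contact_force: [0.4, -2.6, -5.9]
width: 0.0168
[ 0.4323 -2.5724 -5.9189] [-0.358  -0.3413  0.0521]
```

```bash
python3 -m crank '[{"fingers":1,"dp":[-1.5,0,-3],"roll":0},{"fingers":1,"dp":[-1.5,0,-3],"roll":0}]'; python3 - <<'E'
from h import *
s=bot.get_state();print(s['contact_force'],s['ft_torque'])
E
```

```text
time: 22.9
ee_pos: [0.5309, 0.1984, 0.1457]
orientation: [[0.008, 0.999, -0.034], [0.982, -0.014, -0.189], [-0.189, -0.032, -0.981]]
contact_force: [0.5, -2.1, -6.5]
width: 0.0173
[ 0.4754 -2.0718 -6.5158] [-0.1372 -0.1955  0.021 ]
```

```bash
python3 -m crank '[{"fingers":1,"dp":[-1,0,-4],"roll":0},{"fingers":1,"dp":[-1,0,-4],"roll":0},{"fingers":1,"dp":[-0.8,0,-4],"roll":0},{"fingers":1,"dp":[-0.8,0,-4],"roll":0}]'; python3 - <<'E'
from h import *
s=bot.get_state();print(s['contact_force'],s['ft_torque'])
cv2.imwrite("pics/s16.png",cv2.resize(bot.read_camera("scene")[155:225,360:430],None,fx=8,fy=8,interpolation=cv2.INTER_CUBIC))
E
```

```text
time: 23.3
ee_pos: [0.531, 0.2017, 0.1636]
orientation: [[0.006, 0.999, -0.033], [0.983, -0.012, -0.183], [-0.183, -0.032, -0.983]]
contact_force: [0.0, -0.1, -5.4]
width: 0.0174
[ 0.0472 -0.1215 -5.4365] [ 0.3916 -0.186  -0.0298]
```

View pics/s16.png

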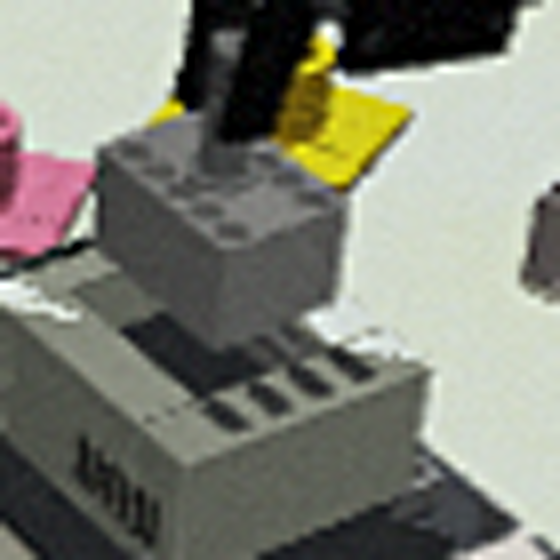

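```bash
python3 -m crank '[{"fingers":1,"dp":[-1,0,-4],"roll":0},{"fingers":1,"dp":[-1,0,-3.5],"roll":0},{"fingers":1,"dp":[0,0,0],"roll":0},{"fingers":1,"dp":[0,0,0],"roll":0}]'; python3 - <<'E'
from h import *
s=bot.get_state();print(s['contact_force'],s['ft_torque'])
np.savez("w17.npz",**bot.camera_params("wrist"));w=bot.read_camera("wrist");t=bot.read_camera("top");s=bot.read_camera("scene")
for n,i in zip("wts",(w,t,s)): cv2.imwrite(f"pics/{n}17f.png",i)
cv2.imwrite("pics/w17.png",cv2.resize(w[90:240,220:420],None,fx=4,fy=4,interpolation=cv2.INTER_CUBIC))
cv2.imwrite("pics/s17.png",cv2.resize(s[155:225,360:430],None,fx=8,fy=8,interpolation=cv2.INTER_CUBIC))
cv2.imwrite("pics/t17.png",cv2.resize(t[160:240,210:290],None,fx=7,fy=7,interpolation=cv2.INTER_CUBIC))
E
```

```text
time: 23.75
ee_pos: [0.5318, 0.202, 0.1736]
orientation: [[0.006, 1.0, -0.031], [0.983, -0.011, -0.181], [-0.182, -0.029, -0.983]]
contact_force: [0.2, 0.6, -4.6]
width: 0.0173
[ 0.1557  0.5963 -4.6472] [ 0.3481 -0.1493  0.0713]
```

View pics/w17.png

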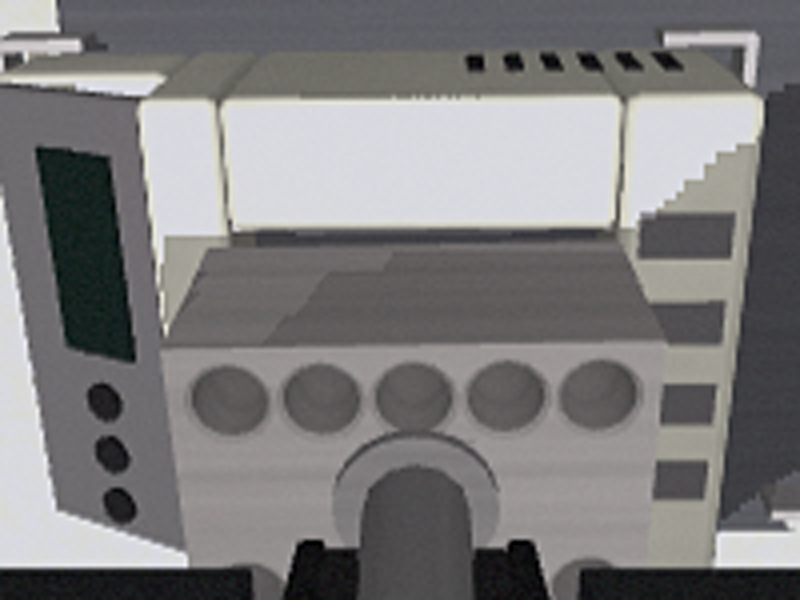

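View pics/s17.png

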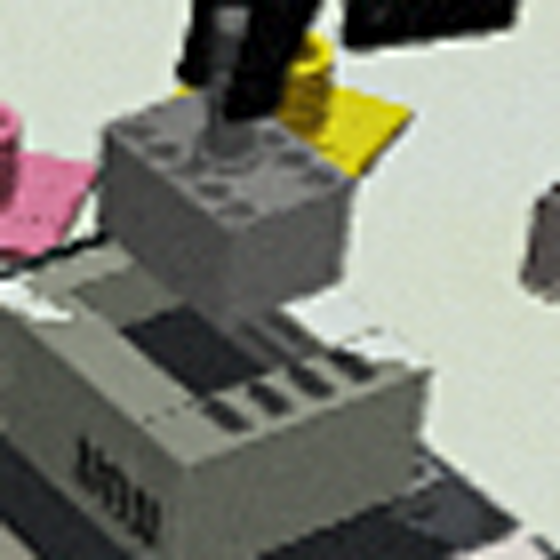

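View pics/t17.png

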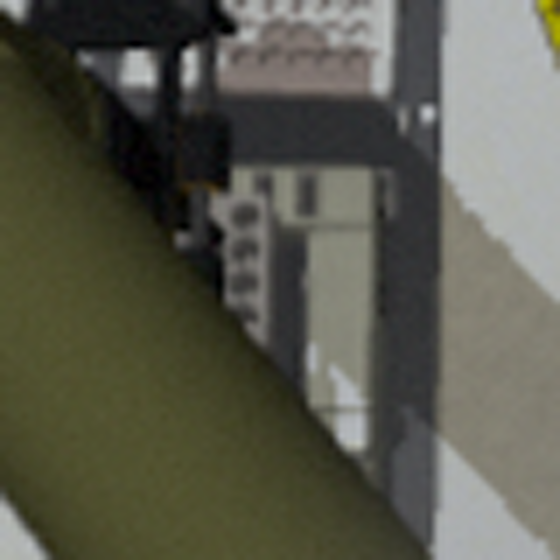

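```bash
python3 - <<'E'
from fit import *
W=dict(np.load("w17.npz"));S=bot.camera_params("scene")
w=lambda u,v:np.array(crop((u,v),(220,90),4));s=lambda u,v:np.array(crop((u,v),(360,155),8))
wo=[(W,(-a,b,h),w(162,350),1),(W,(a,b,h),w(664,344),1),(W,(0,0,h),w(415,513),.5),(W,(-a,b,0),w(208,250),1),(W,(a,b,0),w(622,243),1)]
so=[(S,(-a,-b,h),s(102,133),1),(S,(a,-b,h),s(229,233),1),(S,(a,b,h),s(350,178),1),(S,(a,b,0),s(342,276),1)]
x=fit(wo+so); fit(wo)
print("module left edge/top", onz(W,w(140,100),.074),onz(W,w(762,100),.074), "well +y edge",onz(W,w(230,230),.074),onz(W,w(615,227),.074))
st=bot.get_state();print("grasp",st["ee_pos"]-.019*st["orientation"][:,2])
E
```

```text
foot [0.5297 0.207  0.0983] rot deg [2.2286 1.0444 0.3844]
[[-0.2126  0.4405]
 [ 0.0338  0.2294]
 [ 0.027  -1.2321]
 [ 0.614  -0.207 ]
 [-0.4659 -0.0053]
 [-0.1891 -0.8659]
 [ 0.1935 -0.3099]
 [ 0.701   0.1457]
 [ 0.1723  0.6922]]
foot [0.5296 0.2071 0.0991] rot deg [1.8521 1.1584 0.3264]
[[-0.4199  0.2454]
 [ 0.3658  0.0503]
 [ 0.0464 -1.1686]
 [ 0.4116 -0.0782]
 [-0.3791  0.1603]]
module left edge/top [0.472  0.2596 0.074 ] [0.6    0.2588 0.074 ] well +y edge [0.4885 0.2318 0.074 ] [0.5718 0.2322 0.074 ]
grasp [0.5323 0.2054 0.192 ]
```

```bash
python3 -m crank '[{"fingers":1,"dp":[-2,0.2,0.4],"roll":0},{"fingers":1,"dp":[-2,0.2,0.4],"roll":0},{"fingers":1,"dp":[-2,0,0.4],"roll":0},{"fingers":1,"dp":[0,0,0],"roll":0},{"fingers":1,"dp":[0,0,0],"roll":0}]'
```

```text
time: 24.4
ee_pos: [0.5318, 0.1947, 0.1726]
orientation: [[0.006, 0.999, -0.032], [0.983, -0.012, -0.182], [-0.182, -0.031, -0.983]]
contact_force: [0.8, 0.5, -4.7]
width: 0.0172
```

```bash
python3 -m crank '[{"fingers":1,"dp":[1.3,0.1,5],"roll":0},{"fingers":1,"dp":[1.3,0.1,5],"roll":0},{"fingers":1,"dp":[1,0.1,5],"roll":0},{"fingers":1,"dp":[0.7,0.1,3],"roll":0},{"fingers":1,"dp":[0,0,0],"roll":0}]'
```

```text
time: 24.9
ee_pos: [0.5313, 0.1958, 0.1519]
orientation: [[0.005, 0.999, -0.033], [0.983, -0.011, -0.182], [-0.182, -0.032, -0.983]]
contact_force: [0.1, -1.1, -4.7]
width: 0.0171
```

```bash
python3 -m crank '[{"fingers":1,"dp":[0.6,0,3],"roll":0},{"fingers":1,"dp":[0.5,0,3],"roll":0},{"fingers":1,"dp":[0,0,0],"roll":0}]'
```

```text
time: 25.2
ee_pos: [0.5311, 0.1959, 0.1452]
orientation: [[0.005, 0.999, -0.033], [0.983, -0.011, -0.182], [-0.182, -0.032, -0.983]]
contact_force: [0.1, -0.4, -4.1]
width: 0.0173
```

```bash
python3 -m crank '[{"fingers":1,"dp":[0.5,0,2.5],"roll":0},{"fingers":1,"dp":[4,0,-0.7],"roll":0},{"fingers":1,"dp":[5,0,-0.9],"roll":0}]'
```

```text
time: 25.5
ee_pos: [0.5315, 0.2021, 0.1428]
orientation: [[0.008, 0.999, -0.034], [0.982, -0.014, -0.187], [-0.188, -0.032, -0.982]]
contact_force: [-0.6, -3.0, -2.3]
width: 0.0171
```

```bash
python3 -m crank '[{"fingers":1,"dp":[4,0,-0.8],"roll":0},{"fingers":1,"dp":[0,0,-0.5],"roll":0}]'
```

```text
time: 25.7
ee_pos: [0.5318, 0.2056, 0.1435]
orientation: [[0.008, 0.999, -0.034], [0.982, -0.015, -0.19], [-0.19, -0.032, -0.981]]
contact_force: [-0.3, -2.0, -6.1]
width: 0.0172
```

Now lift, bringing it back in −y as it clears.

```bash
python3 -m crank '[{"fingers":1,"dp":[-1.5,0,-3],"roll":0},{"fingers":1,"dp":[-1.5,0,-4],"roll":0},{"fingers":1,"dp":[-1.5,0,-5],"roll":0},{"fingers":1,"dp":[-1.3,0,-5],"roll":0},{"fingers":1,"dp":[-1.3,0,-5],"roll":0},{"fingers":1,"dp":[-1,0,-5],"roll":0},{"fingers":1,"dp":[0,0,0],"roll":0},{"fingers":1,"dp":[0,0,0],"roll":0}]'; python3 - <<'E'
from h import *
s=bot.get_state();print(s['contact_force'],s['ft_torque'])
np.savez("w18.npz",**bot.camera_params("wrist"));w=bot.read_camera("wrist");s=bot.read_camera("scene")
for n,i in zip("ws",(w,s)): cv2.imwrite(f"pics/{n}18f.png",i)
cv2.imwrite("pics/w18.png",cv2.resize(w[90:240,220:420],None,fx=4,fy=4,interpolation=cv2.INTER_CUBIC))
cv2.imwrite("pics/s18.png",cv2.resize(s[155:225,360:430],None,fx=8,fy=8,interpolation=cv2.INTER_CUBIC))
E
```

```text
time: 26.5
ee_pos: [0.5329, 0.2078, 0.1751]
orientation: [[0.006, 1.0, -0.03], [0.983, -0.011, -0.181], [-0.182, -0.029, -0.983]]
contact_force: [-0.6, 0.4, -4.9]
width: 0.0172
[-0.57    0.4248 -4.8669] [ 0.3743 -0.1642  0.0146]
```

View pics/w18.png

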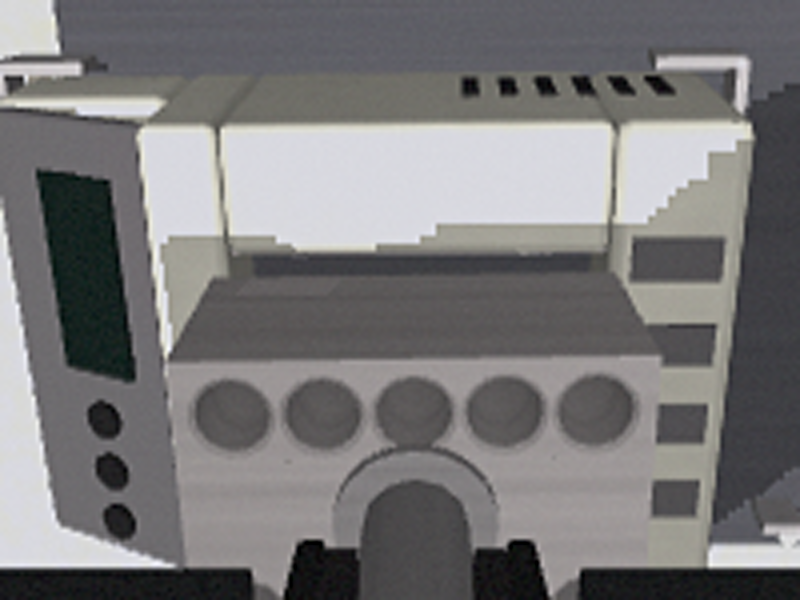

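View pics/s18.png

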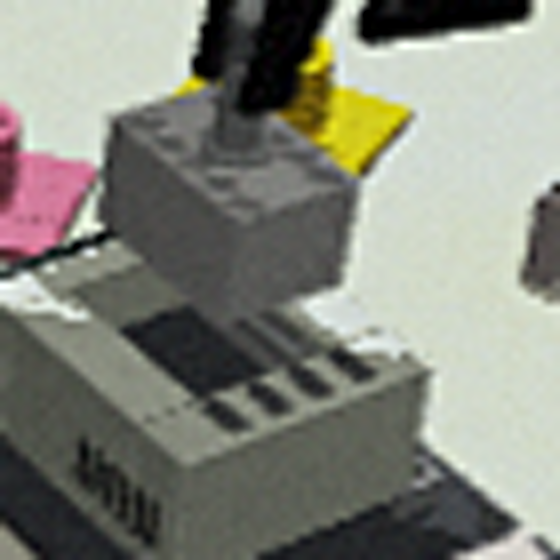

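```bash
python3 - <<'E'
from fit import *
W=dict(np.load("w18.npz"));S=bot.camera_params("scene")
w=lambda u,v:np.array(crop((u,v),(220,90),4));s=lambda u,v:np.array(crop((u,v),(360,155),8))
wo=[(W,(-a,b,h),w(168,362),1),(W,(a,b,h),w(661,356),1),(W,(0,0,h),w(415,526),.5),(W,(-a,b,0),w(211,279),1),(W,(a,b,0),w(615,273),1)]
so=[(S,(-a,-b,h),s(106,122),1),(S,(a,-b,h),s(236,225),1),(S,(a,b,h),s(355,185),1),(S,(a,b,0),s(344,279),1)]
x=fit(wo+so); fit(wo)
print("well +y edge",onz(W,w(230,252),.074),onz(W,w(608,254),.074))
E
```

```text
foot [0.5302 0.2059 0.0994] rot deg [-2.1706  1.8371  0.0829]
[[-0.1474  0.4248]
 [-0.1176  0.3092]
 [ 0.1363 -0.9831]
 [ 0.5472 -0.2333]
 [-0.3809 -0.057 ]
 [ 0.3525 -0.6634]
 [ 0.263  -0.1524]
 [ 0.9044 -0.275 ]
 [-0.358   1.0005]]
foot [0.5302 0.206  0.1005] rot deg [-2.6201  1.9833  0.0272]
[[-0.3666  0.1881]
 [ 0.2656  0.0746]
 [ 0.1721 -0.9248]
 [ 0.3037 -0.0622]
 [-0.293   0.1381]]
well +y edge [0.4889 0.2321 0.074 ] [0.572  0.2315 0.074 ]
```

```bash
python3 -m crank '[{"fingers":1,"dp":[-2.2,0,0.4],"roll":0},{"fingers":1,"dp":[-2,0,3],"roll":0},{"fingers":1,"dp":[1,0.1,5],"roll":0},{"fingers":1,"dp":[1,0.1,5],"roll":0},{"fingers":1,"dp":[1,0.1,5],"roll":0},{"fingers":1,"dp":[0.7,0,3],"roll":0},{"fingers":1,"dp":[0,0,0],"roll":0}]'
```

```text
time: 27.3
ee_pos: [0.5315, 0.202, 0.1503]
orientation: [[0.005, 0.999, -0.034], [0.983, -0.012, -0.182], [-0.183, -0.032, -0.983]]
contact_force: [-0.0, 0.2, -4.8]
width: 0.017
```

```bash
python3 -m crank '[{"fingers":1,"dp":[0.6,0,3],"roll":0},{"fingers":1,"dp":[0.5,0,3],"roll":0},{"fingers":1,"dp":[0.2,0,1],"roll":0},{"fingers":1,"dp":[0,0,0],"roll":0}]'
```

```text
time: 27.7
ee_pos: [0.5314, 0.2023, 0.1426]
orientation: [[0.005, 0.999, -0.033], [0.983, -0.011, -0.182], [-0.182, -0.032, -0.983]]
contact_force: [-0.0, -0.3, -5.4]
width: 0.0172
```

```bash
python3 -m crank '[{"fingers":1,"dp":[-2.5,0,0.5],"roll":0},{"fingers":1,"dp":[-2,0,0.4],"roll":0},{"fingers":1,"dp":[0,0,0],"roll":0}]'
```

```text
time: 28.0
ee_pos: [0.5315, 0.1982, 0.1429]
orientation: [[0.005, 0.999, -0.033], [0.983, -0.011, -0.181], [-0.181, -0.031, -0.983]]
contact_force: [-0.2, 1.9, -5.4]
width: 0.0171
```

```bash
python3 -m crank '[{"fingers":1,"dp":[-3,0,0.3],"roll":0},{"fingers":1,"dp":[0,0,0],"roll":0}]'
```

```text
time: 28.2
ee_pos: [0.5314, 0.1969, 0.1436]
orientation: [[0.004, 0.999, -0.032], [0.984, -0.01, -0.177], [-0.178, -0.031, -0.984]]
contact_force: [-0.1, 1.2, -5.8]
width: 0.0171
```

Good; lift straight up.

```bash
python3 -m crank '[{"fingers":1,"dp":[0,0,-3],"roll":0},{"fingers":1,"dp":[-0.7,0,-5],"roll":0},{"fingers":1,"dp":[-1.3,0,-5],"roll":0},{"fingers":1,"dp":[-1.3,0,-5],"roll":0},{"fingers":1,"dp":[-1.3,0,-5],"roll":0},{"fingers":1,"dp":[-1,0,-4],"roll":0},{"fingers":1,"dp":[0,0,0],"roll":0},{"fingers":1,"dp":[0,0,0],"roll":0}]'; python3 - <<'E'
from h import *
s=bot.get_state();print(s['contact_force'],s['ft_torque'])
np.savez("w19.npz",**bot.camera_params("wrist"));w=bot.read_camera("wrist");s=bot.read_camera("scene")
for n,i in zip("ws",(w,s)): cv2.imwrite(f"pics/{n}19f.png",i)
cv2.imwrite("pics/w19.png",cv2.resize(w[90:240,220:420],None,fx=4,fy=4,interpolation=cv2.INTER_CUBIC))
cv2.imwrite("pics/s19.png",cv2.resize(s[155:225,360:430],None,fx=8,fy=8,interpolation=cv2.INTER_CUBIC))
E
```

```text
time: 29.0
ee_pos: [0.533, 0.1937, 0.1745]
orientation: [[0.006, 1.0, -0.031], [0.983, -0.012, -0.182], [-0.182, -0.029, -0.983]]
contact_force: [-0.1, 0.3, -4.8]
width: 0.0169
[-0.1144  0.2643 -4.7976] [ 0.3956 -0.1082  0.0241]
```

View pics/w19.png

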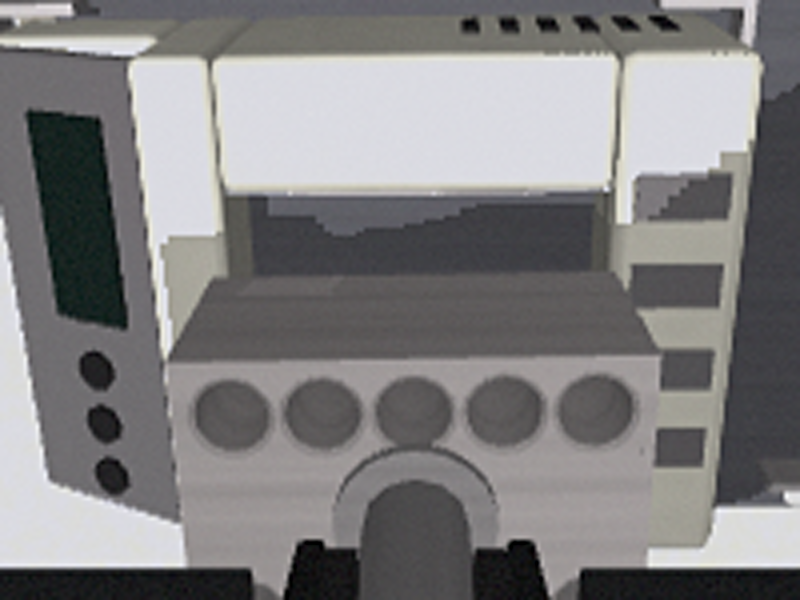

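View pics/s19.png

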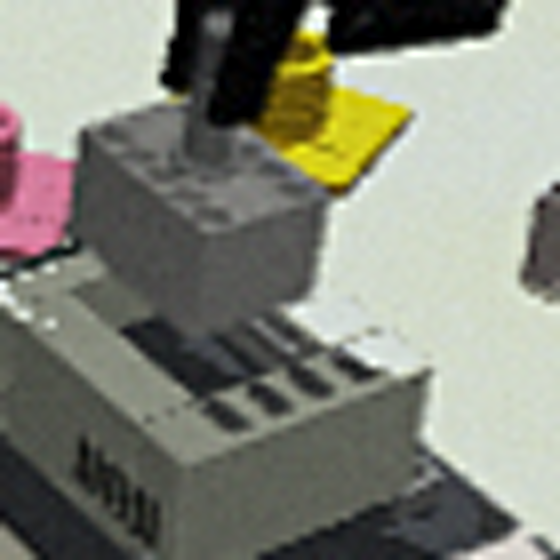

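```bash
python3 -m crank '[{"fingers":1,"dp":[3.5,0,0],"roll":0},{"fingers":1,"dp":[3.5,0,2],"roll":0},{"fingers":1,"dp":[1.7,0.1,5],"roll":0},{"fingers":1,"dp":[1,0.1,5],"roll":0},{"fingers":1,"dp":[1,0.1,5],"roll":0},{"fingers":1,"dp":[0.7,0,3],"roll":0},{"fingers":1,"dp":[0,0,0],"roll":0}]'
```

```text
time: 29.8
ee_pos: [0.5316, 0.2019, 0.1489]
orientation: [[0.004, 0.999, -0.034], [0.983, -0.011, -0.182], [-0.182, -0.033, -0.983]]
contact_force: [-0.8, 0.4, -5.4]
width: 0.0171
```

```bash
python3 -m crank '[{"fingers":1,"dp":[0.6,0,3],"roll":0},{"fingers":1,"dp":[0.5,0,3],"roll":0},{"fingers":1,"dp":[-3,0,0.5],"roll":0},{"fingers":1,"dp":[-4,0,0.6],"roll":0},{"fingers":1,"dp":[-4,0,0.5],"roll":0}]'
```

```text
time: 30.3
ee_pos: [0.5315, 0.1937, 0.1436]
orientation: [[0.003, 0.999, -0.032], [0.984, -0.008, -0.176], [-0.177, -0.031, -0.984]]
contact_force: [0.1, 3.8, -2.2]
width: 0.0174
```

```bash
python3 - <<'E'
from h import *
w=bot.read_camera("wrist")
cv2.imwrite("pics/w20.png",cv2.resize(w[90:240,220:420],None,fx=4,fy=4,interpolation=cv2.INTER_CUBIC))
E
```

View pics/w20.png

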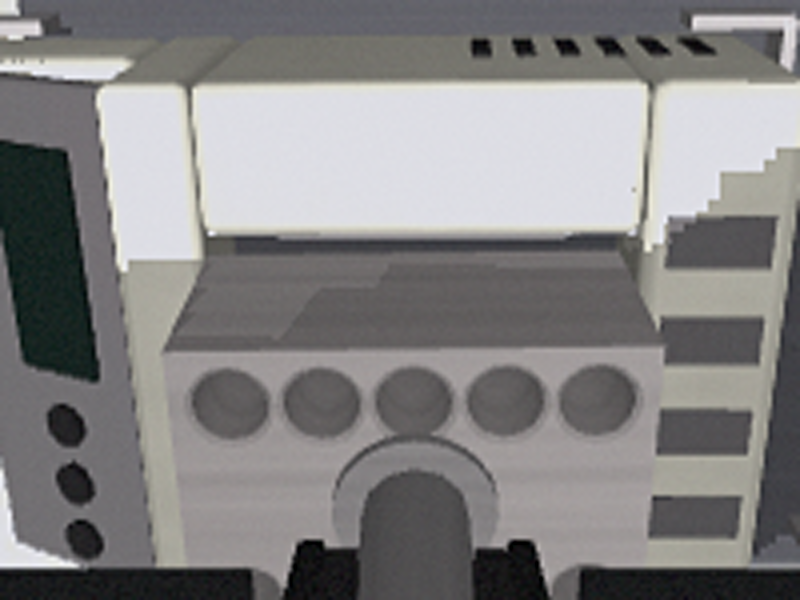

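```bash
python3 -m crank '[{"fingers":1,"dp":[0.5,0,-3],"roll":0},{"fingers":1,"dp":[-0.5,0,-5],"roll":0},{"fingers":1,"dp":[-0.7,0,-5],"roll":0},{"fingers":1,"dp":[-0.7,0,-5],"roll":0},{"fingers":1,"dp":[-0.7,0,-5],"roll":0},{"fingers":1,"dp":[-0.5,0,-3],"roll":0},{"fingers":1,"dp":[0,0,0],"roll":0},{"fingers":1,"dp":[0,0,0],"roll":0}]'; python3 - <<'E'
from h import *
s=bot.get_state();print(s['contact_force'],s['ft_torque'])
np.savez("w21.npz",**bot.camera_params("wrist"));w=bot.read_camera("wrist");s=bot.read_camera("scene")
for n,i in zip("ws",(w,s)): cv2.imwrite(f"pics/{n}21f.png",i)
cv2.imwrite("pics/w21.png",cv2.resize(w[90:240,220:420],None,fx=4,fy=4,interpolation=cv2.INTER_CUBIC))
cv2.imwrite("pics/s21.png",cv2.resize(s[155:225,360:430],None,fx=8,fy=8,interpolation=cv2.INTER_CUBIC))
E
```

```text
time: 31.15
ee_pos: [0.5331, 0.1911, 0.1726]
orientation: [[0.006, 0.999, -0.032], [0.983, -0.012, -0.183], [-0.184, -0.03, -0.983]]
contact_force: [-0.2, -0.5, -5.3]
width: 0.0171
[-0.1847 -0.5108 -5.2694] [ 0.3764 -0.1964  0.0391]
```

View pics/w21.png

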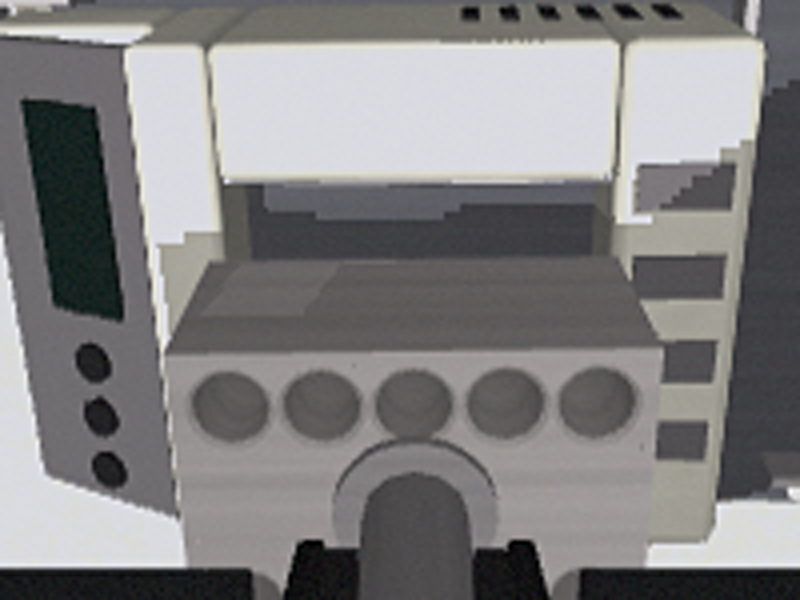

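View pics/s21.png

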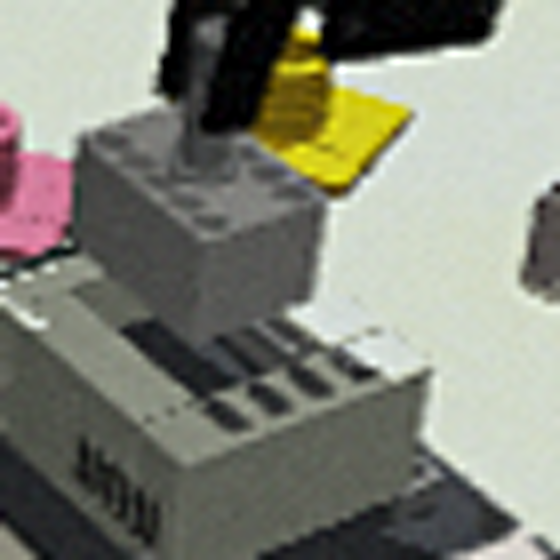

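```bash
python3 - <<'E'
from fit import *
W=dict(np.load("w21.npz"));S=bot.camera_params("scene")
w=lambda u,v:np.array(crop((u,v),(220,90),4));s=lambda u,v:np.array(crop((u,v),(360,155),8))
wo=[(W,(-a,b,h),w(166,356),1),(W,(a,b,h),w(662,350),1),(W,(0,0,h),w(415,519),.5),(W,(-a,b,0),w(209,264),1),(W,(a,b,0),w(618,259),1)]
so=[(S,(-a,-b,h),s(77,139),1),(S,(a,-b,h),s(205,243),1),(S,(a,b,h),s(325,202),1),(S,(a,b,0),s(315,297),1),(S,(a,-b,0),s(203,340),.5)]
x=fit(wo+so); fit(wo)
R=Ro.from_rotvec(x[3:]).as_matrix(); print(np.degrees(np.arccos(R[2,2])))
print("well +y edge",onz(W,w(225,180),.074),onz(W,w(612,182),.074))
E
```

```text
foot [0.5305 0.1925 0.0972] rot deg [-0.2872  1.702   0.0433]
[[-0.3348  0.2514]
 [ 0.2076  0.1868]
 [ 0.1053 -1.0537]
 [ 0.6137 -0.0419]
 [-0.4247 -0.1059]
 [-0.1034 -0.4826]
 [-0.0823  0.0088]
 [ 0.6705 -0.5816]
 [-0.1939  0.4509]
 [-0.7861  0.444 ]]
foot [0.5304 0.1925 0.0977] rot deg [-0.4946  1.8238 -0.0453]
[[-0.4436  0.1339]
 [ 0.3823  0.1491]
 [ 0.1039 -1.0103]
 [ 0.4421  0.021 ]
 [-0.4423  0.044 ]]
1.7260259125128175
well +y edge [0.4898 0.232  0.074 ] [0.5717 0.2311 0.074 ]
```

```bash
python3 -m crank '[{"fingers":1,"dp":[2.5,0,-0.5],"roll":0},{"fingers":1,"dp":[2.5,0,-0.5],"roll":0},{"fingers":1,"dp":[2,0,-0.4],"roll":0},{"fingers":1,"dp":[0,0,0],"roll":0},{"fingers":1,"dp":[0,0,0],"roll":0}]'
```

```text
time: 31.75
ee_pos: [0.5326, 0.1991, 0.1717]
orientation: [[0.005, 0.999, -0.033], [0.983, -0.011, -0.183], [-0.184, -0.032, -0.982]]
contact_force: [-0.5, 0.7, -4.6]
width: 0.0172
```

Final check of the block, the cover and the bystanders.

```bash
python3 -m crank '[{"fingers":1,"dp":[0,0,0],"roll":0},{"fingers":1,"dp":[0,0,0],"roll":0},{"fingers":1,"dp":[0,0,0],"roll":0}]'; python3 - <<'E'
from h import *
np.savez("w22.npz",**bot.camera_params("wrist"));w=bot.read_camera("wrist");s=bot.read_camera("scene");t=bot.read_camera("top")
cv2.imwrite("pics/w22f.png",w);cv2.imwrite("pics/s22f.png",s)
A=cv2.resize(w[90:240,220:420],(400,300),interpolation=cv2.INTER_CUBIC);B=cv2.resize(s[150:250,340:473],(400,300),interpolation=cv2.INTER_CUBIC)
C=cv2.resize(s[215:300,220:333],(400,300),interpolation=cv2.INTER_CUBIC);D=cv2.resize(t[140:250,280:427],(400,300),interpolation=cv2.INTER_CUBIC)
cv2.imwrite("pics/f22.png",np.vstack([np.hstack([A,B]),np.hstack([C,D])]))
E
```

```text
time: 32.05
ee_pos: [0.5326, 0.199, 0.1716]
orientation: [[0.005, 0.999, -0.034], [0.983, -0.011, -0.184], [-0.184, -0.032, -0.982]]
contact_force: [1.1, 0.6, -4.3]
width: 0.017
```

View pics/f22.png

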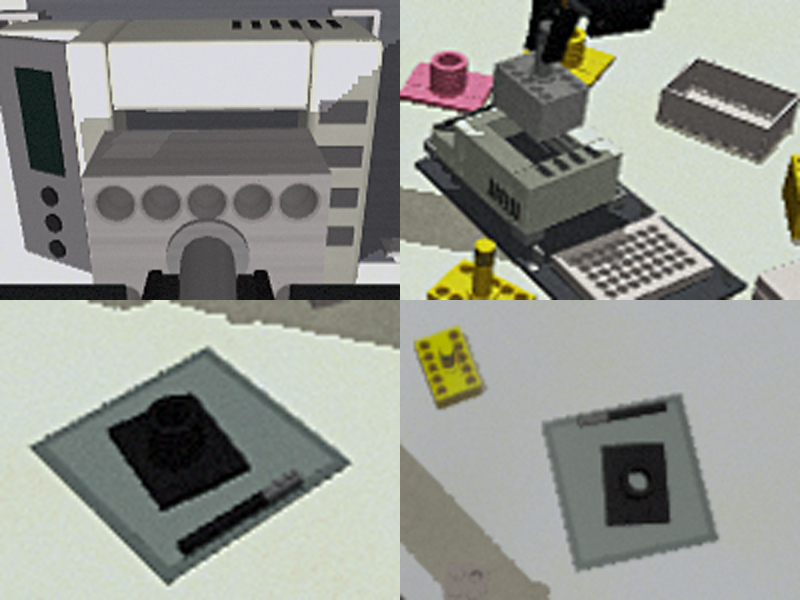

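View pics/s22f.png

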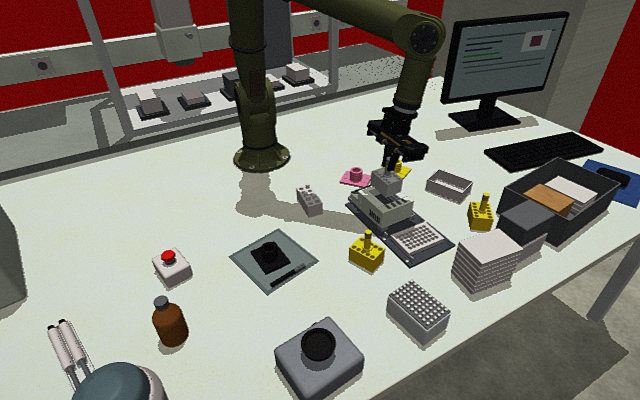

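The cover lies flat, hub up, on the mat and clear of the pen. The block hangs level over its well, the module is down, and the bystanders haven't moved. Handing in.

```bash
python3 -c "
from workcell import bot
print(bot.finish_job())"
```

```text
the job is handed in; nothing more can be done
None
```

The job is handed in at about 32 s of the 58 s. The black cover lies flat, hub up, on the rest mat, clear of the pen. The block was rocked left and right out of its well and is held by the post over it.

**Last checks**
- **Height and position:** by the camera fit plus the last measured hand move, the block's underside is about 22 mm above the well's rim and within about 1–2 mm of its centre.
- **Level:** the last camera fit showed about 0.3° left/right and 1.7° front/back. The hand moved about 8 mm sideways after that fit, with its own tilt unchanged.
- **Still and free:** the pose held steady. The wrist carries about 4.3 N, roughly the block's weight, so nothing else is touching it.
- **Module and bystanders:** the pictures show the module down on the deck and nothing else moved. The module's lift has no direct readout. In my readings, the upward pull stayed under about 10 N, against the roughly 15 N that would lift it.

**What did not go cleanly**
- **Last rock:** it went too far. The block leaned about 15–20° and one bottom edge came to rest on the rim.
- **Levelling:** I brought it back and levelled it by nudging it against the well walls. The first nudges overshot to about 2.2° the other way. I dipped it a few millimetres back into the mouth three times in all; one dip had no effect.
- **Hand tilt:** the hand stays tilted about 10° relative to the post, because the post turned between the pads.

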